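# Line up slide carriers against a clipped gauge

## Task

Set the finned gauge from the black tray into the corner of the lining-up plate, flush against the fence and the end stop with its fin towards the fence, and swing the spring clip square across its near end to hold it. With the gauge clipped, lay all the slide carriers on the plate and nudge them into one even row beside it: side by side and touching, the first against the gauge, every far end flush with the fence. Then swing the clip well clear, lift the gauge out and lay it flat back on its tray, leaving the row undisturbed and the vials standing where they are.

Things in the scene. Friction and masses are not known exactly. Their poses are not given: they have to be found in the camera images.
- plate: fixed aluminium plate, 130 (x) x 225 (y) x 10 mm, top at z = +10 mm; origin at the centre of its underside on the bench; x points to its far side, y to its left as the robot sees it. Along the far edge a steel fence, 8 mm high, inner face at x = +50 mm; at the left a steel end stop, 8 mm high, inner face at y = +68 mm (x from +4 to +50): the two make the corner
- gauge_place (a point): point on the plate's top at (+12, +53, +10) mm of the plate, axes as the plate's: where the gauge's origin lies when it is home in the corner
- place_1 (a point): point on the plate's top at (+12, +25, +10) mm of the plate, axes as the plate's: where the first carrier's origin lies when it is flush with the fence and touches the gauge in the corner
- place_2 (a point): the same for the second carrier, at (+12, -1, +10) mm of the plate
- place_3 (a point): the same for the third carrier, at (+12, -27, +10) mm of the plate; stays empty if there are only two
- clip_pivot (a point): axis of the clip's upright pivot screw, at (-12, +95, +25) mm of the plate, axes as the plate's; the screw's head ends 34 mm above the bench
- clip (a joint): spring clip of sheet steel, turning on the pivot screw; rad, -0.03 to 1.6. 0: it points along the plate's -y, square across the near end of a gauge in the corner; 1.57: along -x, towards the robot. Stays where left. Its rolled foot, radius 7 mm, rides up 0.7 mm onto the gauge's top (pressing about 3 N; some 3 to 5 N to swing it there), meets the gauge's near edge at about 0.4 and is clear of it above 0.8
- clip_knob (a point): top of the black round thumb knob on the clip's foot (28 mm or more from the fin): 12 mm in diameter, 20 mm tall, top 53 mm above the bench. At joint value q it is 45 mm from the pivot, along (-sin q, -cos q) in the plate's x, y. Push it sideways or pinch it
- gauge: loose steel gauge, 180 g: a slab 76 (x) x 30 (y) x 10 mm with an upright grip fin 16 (x) x 10 (y) x 28 mm on top, the fin's centre at x = +22 mm, its top 38 mm above the slab's underside. Origin at the centre of the underside. In the corner its x points to the fence; the bare half lies towards the robot, under the clip
- gauge_tray: fixed shallow black tray, 108 (x) x 138 (y) x 6 mm, flat on the bench, on which the gauge starts. Origin at the centre of its underside; the flat that carries the gauge is about 3 mm above the bench
- slide_1: loose slide carrier: plain aluminium bar 76 (x) x 26 (y) x 10 mm with a glass window in its top, 70 g; some are absent (None). All carriers are alike and either end may go to the fence. Origin at the centre of the underside
- slide_2: loose slide carrier: plain aluminium bar 76 (x) x 26 (y) x 10 mm with a glass window in its top, 70 g; some are absent (None). All carriers are alike and either end may go to the fence. Origin at the centre of the underside
- slide_3: loose slide carrier: plain aluminium bar 76 (x) x 26 (y) x 10 mm with a glass window in its top, 70 g; some are absent (None). All carriers are alike and either end may go to the fence. Origin at the centre of the underside
- vial_a: bystander: small capped vial, 23 mm across, 51 mm tall, standing; origin at the centre of its foot
- vial_b: bystander: small capped vial, 23 mm across, 51 mm tall, standing; origin at the centre of its foot
There are look-alikes about, which are no part of the job. Of the things shaped like the gauge, the steel one is meant.

How it is judged:
By the outcome, as a careful person would: the job done as asked, in the order asked, and still so for the second after the job is handed in, with the robot touching nothing.
Of slide_1, slide_2, slide_3 only 2 to 3 are there at a start; the rules pass over those that are not, and their reading is None.
At some moment in a run one of slide_1, slide_2, slide_3 may be knocked a few centimetres aside while the robot is not near it.
It also fails if it takes over 210 s, if anything falls off the work surface, if the arm or the gripper's body presses on something with over 40 N, if the wrist force passes 120 N, or if a joint passes its speed limit or range.

## Robot

A 7-joint arm with a two-finger parallel gripper is mounted at the origin on a cart in front of the work surface, level with it; the furniture and walls round the work are solid. World frame = base frame: x ahead of the robot, y to its left, z up, the work surface at z = 0. Lengths are in m, angles in rad, forces in N, time in s.
With the tool pointing down it reaches from about 0.425 to 0.925 m from the base axis. Payload 6.8 kg.
Tool frame: the origin (TCP) lies midway between the tips of the shut fingers; the grasp point (between the pads) lies 19 mm behind it; z points along the fingers, y is the direction in which the jaws open and shut (so a half turn about z gives the same grasp; the last joint's range is limited). The gripper opens to 85 mm and grips with 20 to 120 N. Pads are 22 mm wide; open, the fingers measure 114 mm over their backs; the gripper's body (76 mm by 85 mm) begins 54 mm behind the grasp point. The pads swing forward as they close: fully open they stand 13 mm farther back than shut.
Start: joints at [-1.367, 0.477, 0.022, 1.555, -0.011, 1.109, -0.083], TCP at [0.207, 0.642, 0.231] pointing down, gripper open.
Joint ranges: [-2.96, 2.96], [-0.34, 2.1], [-1.41, 1.46], [0.24, 2.44], [-1.37, 4.51], [0.17, 1.92], [-2.96, 2.96]. Speed limits (rad/s): [2.39, 2.39, 3.14, 3.14, 3.14, 3.14, 3.14].

## Interface

Orientations are given as a unit quaternion [w, x, y, z].
In Python, from station import bot, vision gives the robot as it stands.
- The arm moves only by the tool move_arm, never from a script. Its argument "increments" is text: rows parted by semicolons, each of 7 numbers parted by spaces: the opening, from 0 (shut) to 1 (fully open), then the shift along the world's x, y, z in mm, then the turn, a rotation vector about the world's x, y, z in rad. In form: grip x y z rx ry rz; .... A call has exactly 8 rows; each row shifts and turns the commanded pose from where the row before left it; what a row does not reach is not made up. A row lasts 1/8 s, in which the tool goes at most 62.5 mm and 10.7 degrees, less where a joint would pass 70% of its speed; a pose out of reach is approached as far as the arm can. A call with a gripper value outside its range is refused whole. The fingers move at their own pace and stop on an object; "newtons" is the grip in N (left out, the last holds). Time passes only in rows, so rows that do not move let the fingers close, or fill a call up. It gives the time, the measured TCP pose, the force and the opening at its end, in the units of the state.
- bot.get_obs(): the state, without advancing time (a new reading comes with each control period).
- vision.read_camera(name): name is "scene" or "top" or "wrist"; returns (picture, depth): 480x640x3 uint8, red, green, blue; 480x640 float32, m along the optical axis (not along the pixel's ray), 0 where there is no reading.
- vision.calibration(name): a dict with "fx", "fy", "cx", "cy" (pixels), "k1" (the pictures are not rectified: a ray, as slopes to the right and down, at radius r is drawn at 1 + k1 r^2 times it, then the intrinsics apply), "R" (3x3) and "t" (3): a world point X has camera coordinates R X + t; the wrist camera has in their place "hand_eye" (4x4, takes a point from camera to tool coordinates, whose origin is the TCP and whose axes are the flange's). Camera axes: x right, y down, z forward; pixel columns grow to the right and rows downward; lengths in m; the calibration is good to about 2 mm. A picture is of the moment at which its call begins: read the wrist's pose just before it. calibration takes no time and is no camera call.
- bot.hand_in(): hands the job in, once; it reports no verdict.
The state is a dict: "t": time; "q": joint angles; "joint_vel": joint speeds; "joint_torque": joint torques, N m; "eef_pos": TCP position; "tool_rot": TCP orientation; "contact_force": force on the tool from outside, world axes, zero at the start; "torque": the same for the moment, N m; "gripper_width": opening from 0.0 (shut) to 1.0 (fully open).
Only numpy, scipy, OpenCV 4.12 (cv2) and the standard library are available. Lean on these libraries where they do the work, as an engineer would, in place of code of your own. Each camera call takes 0.05 s, during which the arm holds its last target.

## Working session

There is one attempt and no reset: what is moved stays moved. The work goes in short steps, Python scripts to look and compute and a tool call to move; the robot and the scene stay as the last step left them, time stands still between calls to the robot, and variables do not carry over. Pictures are saved under pics/ and viewed, and the job is handed in when it is done.

Besides the shell and the picture viewer there is one more tool, called after ">>>" as name(argument=value, ...), one argument or row to a line, values as JSON. move_arm: Moves the arm, as the interface text tells. Its arguments: {"type":"object","properties":{"increments":{"type":"string"},"newtons":{"type":"number"}},"required":["increments"]}

```bash
ls; mkdir -p pics
cat > h.py <<'E'
import numpy as np, cv2, json
from station import bot, vision
def snap(name,fn):
    o=bot.get_obs(); p,d=vision.read_camera(name)
    cv2.imwrite(f'pics/{fn}.png',p[:,:,::-1]); np.savez(f'pics/{fn}.npz',p=p,d=d,eef=o['eef_pos'],rot=o['tool_rot'])
    return p,d,o
E
python3 - <<'E'
from h import *
o=bot.get_obs(); print(o)
for n in ('scene','top','wrist'):
    snap(n,n+'0'); print(vision.calibration(n))
E
```

```text
pics
{'t': 0.0, 'q': array([-1.36708135,  0.47780135,  0.02233338,  1.55647075, -0.0115001 ,
        1.1093421 , -0.08310397]), 'joint_vel': array([-0.00081987,  0.00141569, -0.00167513,  0.00044858,  0.00124497,
        0.00036496,  0.00107421]), 'joint_torque': array([ 3.60574522e-04, -5.96455085e+01,  1.60820302e+00, -2.81197643e+01,
        1.24971653e-02,  9.41689534e-03, -6.24309948e-06]), 'eef_pos': array([0.20690413, 0.64185883, 0.23031664]), 'tool_rot': array([-7.81571917e-05,  1.55265199e-01,  9.87872371e-01, -9.43495794e-04]), 'contact_force': array([-0.48192139, -0.4150281 , -0.18415512]), 'torque': array([ 0.0151878 , -0.007206  , -0.01970699]), 'gripper_width': 1.004450814635971}
{'fx': 462.25237700489305, 'fy': 462.25237700489305, 'cx': 316.01813277055714, 'cy': 240.91271278397335, 'k1': -0.08769604537284151, 'R': array([[ 0.8644338 , -0.50260408, -0.01197261],
       [-0.33276757, -0.55415459, -0.76300618],
       [ 0.37685534,  0.66355243, -0.6462803 ]]), 't': array([-0.52239226,  0.24882897,  0.72051447])}
{'fx': 470.61397815346, 'fy': 470.61397815346, 'cx': 326.5374533250388, 'cy': 235.51968363563444, 'k1': -0.03452599940315457, 'R': array([[-0.02972064, -0.99938364,  0.01868223],
       [-0.99608344,  0.02805503, -0.08384926],
       [ 0.08327345, -0.02110111, -0.99630331]]), 't': array([1.48705261e-04, 6.03390243e-01, 1.15221079e+00])}
{'fx': 359.84223208961754, 'fy': 359.84223208961754, 'cx': 318.0147562992834, 'cy': 243.91880953420886, 'k1': -0.01463041279514058, 'hand_eye': array([[ 1.01713010e-04, -9.65583468e-01, -2.60093360e-01,
         6.68307359e-02],
       [ 9.99999944e-01,  1.81355811e-04, -2.82210851e-04,
        -2.46279528e-05],
       [ 3.19667574e-04, -2.60093317e-01,  9.65583432e-01,
        -1.42676829e-01],
       [ 0.00000000e+00,  0.00000000e+00,  0.00000000e+00,
         1.00000000e+00]])}
```

View pics/scene0.png

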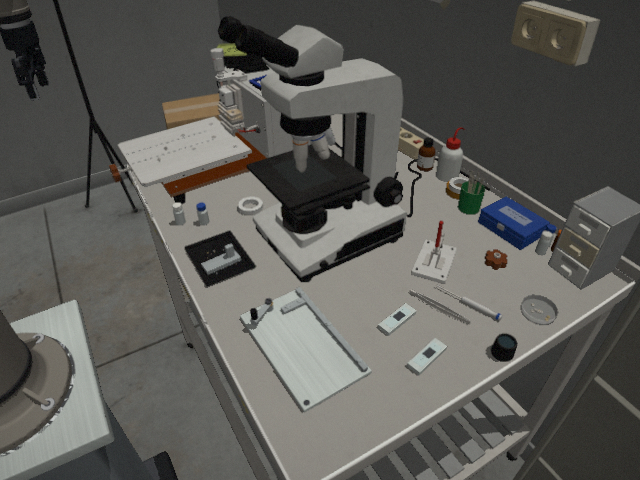

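View pics/top0.png

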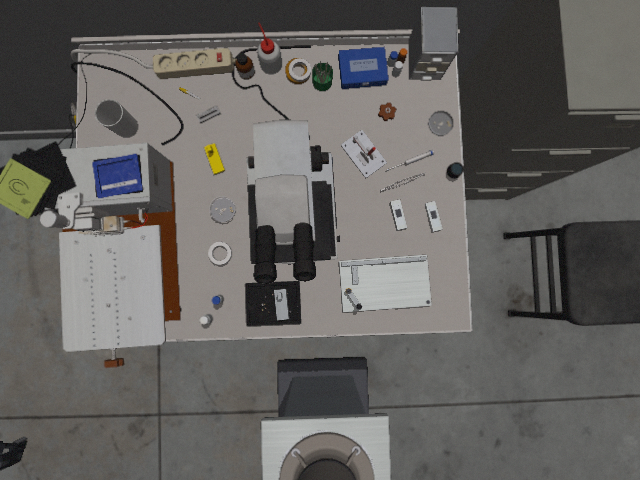

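View pics/wrist0.png

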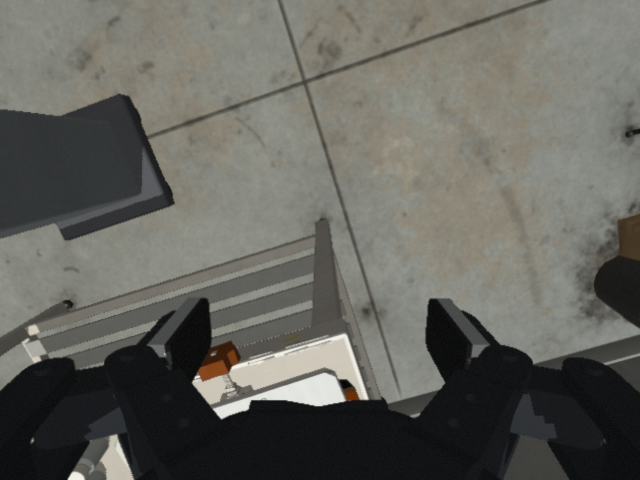

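Candidates for the gauge in the top view: the steel piece on the black tray (282,303), a yellow finned block (214,158), and a small grey bit (208,114). For the carriers: white bars (399,215) and (433,216). I'll check close crops.

Run:
```python
import cv2,numpy as np
p=cv2.imread('pics/top0.png'); s=cv2.imread('pics/scene0.png')
def c(im,x0,y0,w,h,k): return cv2.resize(im[y0:y0+h,x0:x0+w],None,fx=k,fy=k,interpolation=cv2.INTER_CUBIC)
a=np.hstack([c(p,240,270,70,70,5),c(p,190,95,50,70*1,5)[:350]])
cv2.imwrite('pics/c1.png',a)
cv2.imwrite('pics/c2.png',c(p,330,190,125,130,5)[:600])
cv2.imwrite('pics/c3.png',np.vstack([c(s,170,220,200,75,4),c(s,230,280,200,75,4)]))
```

```text
(no output)
```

View pics/c1.png

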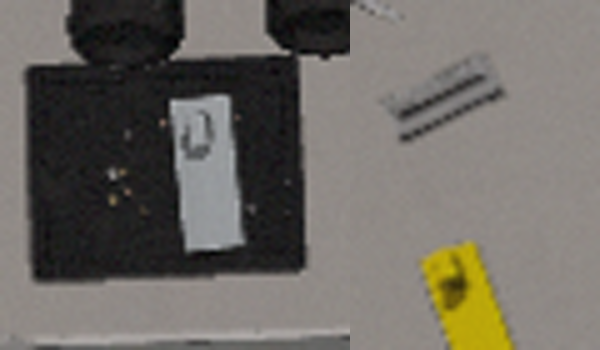

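View pics/c2.png

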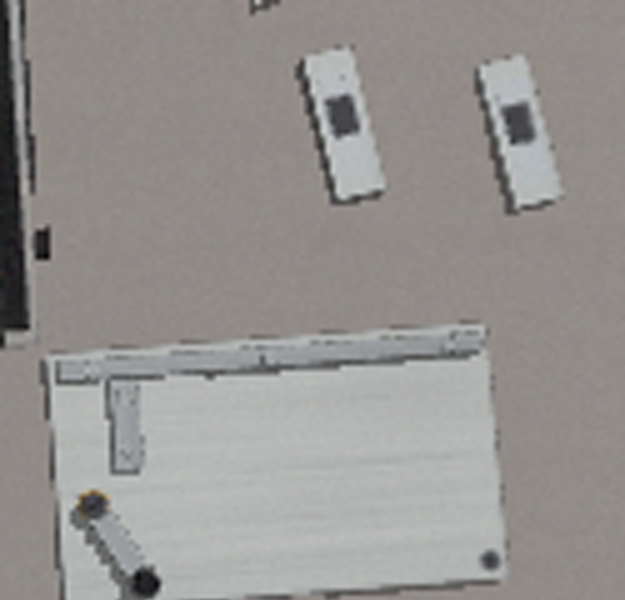

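View pics/c3.png

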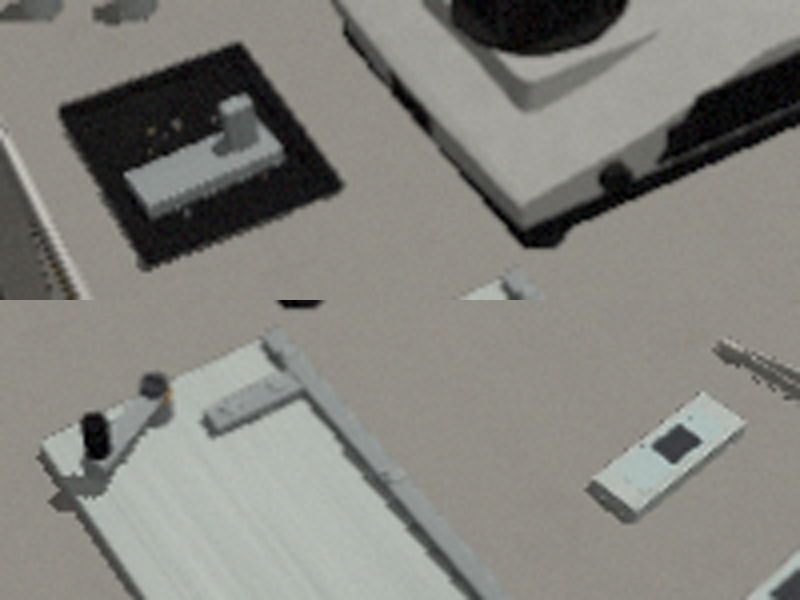

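The crop confirms the steel gauge on the tray (fin at its far end). The yellow one is the look-alike. There are two carriers on the bench, and the clip stands open at about 0.7 rad. Next, the coarse positions.

```bash
cat >> h.py <<'E'
from scipy.spatial.transform import Rotation as Rot
def campose(name,eef=None,rot=None):
    c=vision.calibration(name)
    if name=='wrist':
        T=np.eye(4); T[:3,:3]=Rot.from_quat([rot[1],rot[2],rot[3],rot[0]]).as_matrix(); T[:3,3]=eef
        M=T@np.array(c['hand_eye']); return c,M[:3,:3],M[:3,3]
    R=np.array(c['R']); t=np.array(c['t']); return c,R.T,-R.T@t
def rays(name,uv,eef=None,rot=None):
    c,R,o=campose(name,eef,rot)
    uv=np.atleast_2d(np.array(uv,float))
    K=np.array([[c['fx'],0,c['cx']],[0,c['fy'],c['cy']],[0,0,1]])
    n=cv2.undistortPoints(uv.reshape(-1,1,2),K,np.array([c['k1'],0,0,0.])).reshape(-1,2)
    return o,np.c_[n,np.ones(len(n))]@R.T
def onz(name,uv,z,eef=None,rot=None):
    o,d=rays(name,uv,eef,rot); s=(z-o[2])/d[:,2]; return o+d*s[:,None]
def proj(name,X,eef=None,rot=None):
    c,R,o=campose(name,eef,rot); x=(np.atleast_2d(X)-o)@R; n=x[:,:2]/x[:,2:]
    r2=(n**2).sum(1,keepdims=True); n=n*(1+c['k1']*r2); return n*c['fx']+[c['cx'],c['cy']]
def load(fn):
    z=np.load(f'pics/{fn}.npz'); return z['p'],z['d'],z['eef'],z['rot']
E
python3 - <<'E'
from h import *
np.set_printoptions(precision=4,suppress=True)
for n,uv,z in [('fence L',(339.5,261.5),.018),('fence R',(427,255),.018),('plate nearR',(430.5,305),.01),('plate nearL',(343,313),.01),('pivot',(348.5,291),.034),('knob',(359,306.5),.053),
 ('gauge tl',(274.5,290.5),.013),('gauge tr',(286,289.5),.013),('gauge br',(288.5,319),.013),('gauge bl',(277,320),.013),('fin',(279.5,297),.041),('vial',(205,320),.05),('vial',(217,300),.05)]:
    print(n,onz('top',uv,z)[0])
p,d,_,_=load('top0')
for i,(x0,y0) in enumerate([(385,195),(422,198)]):
    c=p[y0:y0+42,x0:x0+28].astype(int); m=(c.min(2)>165).astype(np.uint8)
    m=cv2.morphologyEx(m,cv2.MORPH_CLOSE,np.ones((7,7)))
    k=max(cv2.findContours(m,0,2)[0],key=cv2.contourArea); r=cv2.minAreaRect(k.astype(np.float32)+[x0,y0]); print(r)
    b=onz('top',cv2.boxPoints(r),.01); print(b.mean(0),b)
E
```

```text
fence L [ 0.5375 -0.048   0.018 ]
fence R [ 0.5473 -0.2694  0.018 ]
plate nearR [ 0.4214 -0.2744  0.01  ]
plate nearL [ 0.4086 -0.0531  0.01  ]
pivot [ 0.4638 -0.0671  0.034 ]
knob [ 0.4265 -0.0901  0.053 ]
gauge tl [0.4699 0.1166 0.013 ]
gauge tr [0.4715 0.0879 0.013 ]
gauge br [0.3983 0.0834 0.013 ]
gauge bl [0.3967 0.112  0.013 ]
fin [0.4546 0.1022 0.041 ]
vial [0.4051 0.2821 0.05  ]
vial [0.4522 0.2526 0.05  ]Traceback (most recent call last):
  File "<stdin>", line 10, in <module>
cv2.error: OpenCV(4.12.0) /io/opencv/modules/imgproc/src/convhull.cpp:143: error: (-215:Assertion failed) total >= 0 && (depth == CV_32F || depth == CV_32S) in function 'convexHull'
```

Run:
```python
from h import *
np.set_printoptions(precision=3,suppress=True)
p,d,_,_=load('top0')
for i,(x0,y0) in enumerate([(385,195),(422,198)]):
    c=p[y0:y0+42,x0:x0+28].astype(int); m=(c.min(2)>165).astype(np.uint8)
    m=cv2.morphologyEx(m,cv2.MORPH_CLOSE,np.ones((7,7)))
    k=max(cv2.findContours(m,0,2)[0],key=cv2.contourArea); r=cv2.minAreaRect((k+np.array([x0,y0])).astype(np.float32)); print(r)
    b=onz('top',cv2.boxPoints(r),.01); print(b.mean(0));print(b)
def xyz(name,p,d):
    H,W=d.shape; u,v=np.meshgrid(np.arange(W),np.arange(H)); o,r=rays(name,np.c_[u.ravel(),v.ravel()])
    X=o+r*d.ravel()[:,None]; X[d.ravel()==0]=np.nan; return X.reshape(H,W,3)
X=xyz('top',p,d); print('cam',rays('top',[[0,0]])[0])
for (u,v) in [(265,278),(265,270),(265,255),(265,240),(303,276),(303,265),(303,240),(285,200),(320,155),(320,190),(330,220),(335,240),(282,305),(280,297),(348,291),(359,306)]:
    print(u,v,X[v,u])
# stuff higher than 60mm nearest the robot
m=(X[...,2]>.06)&(X[...,0]>.3)&(X[...,0]<.8)&(abs(X[...,1])<.35)
q=X[m]
for y in np.arange(-.3,.3,.02):
    s=q[(q[:,1]>y)&(q[:,1]<y+.02)]
    if len(s): print('y%.2f'%y,s[:,0].min(),s[s[:,0].argmin()],s[:,2].max())
S=xyz('scene',*load('scene0')[:2])
m=(S[...,2]>.06)&(S[...,0]>.3)&(S[...,0]<.8)&(abs(S[...,1])<.35); q=S[m]
for y in np.arange(-.3,.3,.02):
    s=q[(q[:,1]>y)&(q[:,1]<y+.02)]
    if len(s): print('S y%.2f'%y,s[s[:,0].argmin()],s[:,2].max(), 'low z at x<.56', s[s[:,0]<.56,2].min() if (s[:,0]<.56).any() else None)
```

```text
((398.3824157714844, 214.0294647216797), (28.861740112304688, 9.45888900756836), 75.96376037597656)
[ 0.654 -0.203  0.01 ]
[[ 0.688 -0.183  0.01 ]
 [ 0.693 -0.207  0.01 ]
 [ 0.621 -0.222  0.01 ]
 [ 0.616 -0.198  0.01 ]]
((433.30718994140625, 214.32777404785156), (31.76463508605957, 9.536561012268066), 75.46554565429688)
[ 0.651 -0.293  0.01 ]
[[ 0.688 -0.272  0.01 ]
 [ 0.694 -0.296  0.01 ]
 [ 0.614 -0.313  0.01 ]
 [ 0.609 -0.289  0.01 ]]
cam [0.505 0.008 1.199]
265 278 [0.503 0.09  0.455]
265 270 [0.515 0.088 0.475]
265 255 [0.539 0.09  0.455]
265 240 [0.564 0.09  0.446]
303 276 [0.504 0.031 0.45 ]
303 265 [0.521 0.03  0.469]
303 240 [0.562 0.029 0.448]
285 200 [0.628 0.057 0.442]
320 155 [ 0.777 -0.005  0.147]
320 190 [ 0.69  -0.003  0.182]
330 220 [ 0.625 -0.023  0.172]
335 240 [ 0.59  -0.037  0.049]
282 305 [0.434 0.099 0.016]
280 297 [0.454 0.101 0.038]
348 291 [ 0.464 -0.066  0.034]
359 306 [ 0.428 -0.09   0.051]
y-0.14 0.7943381209136082 [ 0.794 -0.131  0.116] 0.12301166340154723
y-0.06 0.6415108927973354 [ 0.642 -0.041  0.068] 0.06755557378089683
y-0.04 0.5391466448294285 [ 0.
[... 965 characters left out ...]
66167 low z at x<.56 0.17286544159043338
S y0.00 [0.499 0.019 0.447] 0.4726826518108346 low z at x<.56 0.17455583736090102
S y0.02 [0.497 0.025 0.447] 0.4739336916816629 low z at x<.56 0.17435007884624776
S y0.04 [0.499 0.04  0.451] 0.46881425995397497 low z at x<.56 0.1722442165692344
S y0.06 [0.497 0.079 0.448] 0.4700046261119788 low z at x<.56 0.17311650714677768
S y0.08 [0.496 0.084 0.447] 0.47427666463734075 low z at x<.56 0.17404478785529137
S y0.10 [0.498 0.102 0.452] 0.46928922453011895 low z at x<.56 0.17308075379233762
S y0.12 [0.535 0.133 0.174] 0.24889160978815245 low z at x<.56 0.17332185381656473
S y0.14 [0.534 0.145 0.176] 0.18217197460649365 low z at x<.56 0.17402610575929134
```

Run:
```python
from h import *
np.set_printoptions(precision=3,suppress=True,linewidth=160)
p,d,_,_=load('top0')
H,W=d.shape; u,v=np.meshgrid(np.arange(W),np.arange(H)); o,r=rays('top',np.c_[u.ravel(),v.ravel()])
X=o+r*d.ravel()[:,None]; X=X[d.ravel()>0]
print('max z (mm) rows x 0.25.., cols y .7 -> -.3 step .05')
for x in np.arange(.9,.2,-.05):
    print('%.2f'%x,[int(1000*np.max(X[(abs(X[:,0]-x)<.025)&(abs(X[:,1]-y)<.025),2],initial=-9)) for y in np.arange(.7,-.35,-.05)])
```

```text
max z (mm) rows x 0.25.., cols y .7 -> -.3 step .05
0.90 [-9000, 21, 8, 112, 114, 115, 6, 38, 31, 20, 6, 6, 12, 12, 5, 5, 9, 21, 23, 6, 18]
0.85 [-9000, 35, 7, 4, 116, 72, 75, 75, 40, 42, 7, 4, -9000, -9000, 18, 14, 47, 16, 5, 8, 14]
0.80 [-9000, 239, 243, 233, 210, 211, 212, 209, 33, 32, 6, 132, 361, 363, 357, 83, 66, 123, 10, 16, 12]
0.75 [-9000, 262, 264, 261, 232, 228, 227, 210, 8, 15, 7, 132, 364, 365, 362, 85, 16, 14, 13, 12, 10]
0.70 [-9000, 262, 262, 263, 233, 227, 226, 228, 14, 15, 16, 186, 367, 416, 363, 174, 6, 10, 15, 11, 13]
0.65 [-9000, 262, 263, 294, 295, 207, 207, 205, 13, 16, 15, 187, 446, 447, 441, 176, 7, 6, 15, 10, 16]
0.60 [-9000, 73, 80, 293, 292, 147, 80, 52, 15, 23, 5, 186, 442, 444, 437, 176, 7, 5, 13, 8, 15]
0.55 [-9000, -9000, 82, 81, 81, 81, 79, 50, 16, 19, 10, 186, 469, 470, 468, 176, 23, 22, 23, 23, 6]
0.50 [-9000, -9000, 81, 81, 81, 80, 80, 50, 6, 8, 10, 10, 476, 476, 475, 15, 25, 16, 17, 15, 7]
0.45 [-9000, -9000, 80, 82, 85, 81, 81, 78, 6, 55, 11, 8, 46, 10, 6, 38, 55, 16, 16, 15, 8]
0.40 [-9000, -9000, 80, 80, 81, 87, 80, 81, 55, 20, 9, 10, 18, 11, 5, 13, 53, 14, 14, 13, 9]
0.35 [-9000, -9000, 80, 81, 81, 81, 81, 77, 4, 6, 5, 7, 5, 5, 6, 4, 7, 4, 6, 6, 5]
0.30 [-9000, -9000, -9000, -9000, 75, -9000, -9000, -9000, -9000, -9000, -9000, -9000, -9000, -9000, -9000, -9000, -9000, -9000, -9000, -9000, -9000]
0.25 [-787, -786, -784, -783, -786, -789, -789, -784, -789, -788, -789, -783, -788, -783, -786, -788, -789, -791, -786, -786, -784]
```

>>> move_arm(
  increments="1 24 -49 0 0 0 0.039; 1 24 -49 0 0 0 0.039; 1 24 -49 0 0 0 0.039; 1 24 -49 0 0 0 0.039; 1 24 -49 0 0 0 0.039; 1 24 -49 0 0 0 0.039; 1 24 -49 0 0 0 0.039; 1 24 -49 -10 0 0 0.039",
  newtons=40,
)

```text
t: 1.15
eef_pos: [0.4, 0.2491, 0.2218]
tool_rot: [0.001, -0.001, 1.0, 0.001]
contact_force: [1.2, -0.3, -0.5]
gripper_width: 1.004
```

>>> move_arm(
  increments="1 0 -10 -20 0 0 0; 1 0 -20 -20 0 0 0; 1 0 -30 -10 0 0 0; 1 0 -30 0 0 0 0; 1 0 -30 0 0 0 0; 1 5 -20 0 0 0 0; 1 5 -9 0 0 0 0; 1 0 0 0 0 0 0",
)

```text
t: 2.15
eef_pos: [0.4095, 0.1014, 0.1714]
tool_rot: [0.0, 0.0, 1.0, 0.0]
contact_force: [-0.4, -0.1, -0.6]
gripper_width: 1.002
```

Run:
```python
from h import *
p,d,o=snap('wrist','w1'); print(o['eef_pos'],o['tool_rot'],o['q'])
```

```text
[0.40947548 0.10144093 0.17136086] [1.35813655e-04 4.09010004e-04 9.99999905e-01 7.10474986e-05] [-0.61455366  0.13289353  0.24397975  2.20576647 -0.04437967  0.80701142
  1.22803283]
```

View pics/w1.png

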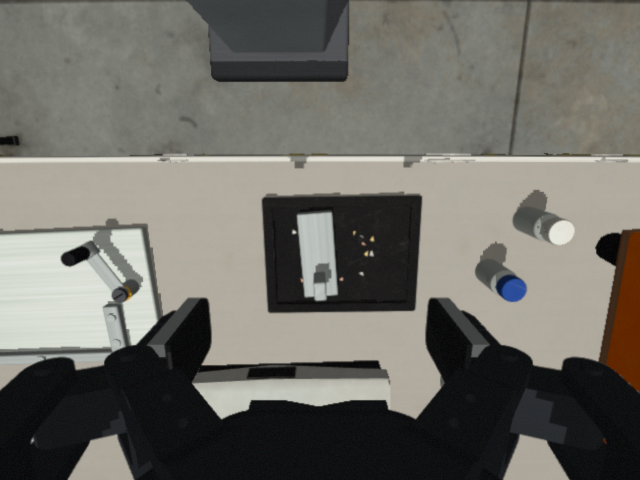

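The wrist view shows the gauge on the tray at about (318,255), with its fin at (320,285), the plate corner and clip to the left, and the vials to the right. Now measuring gauge pose.

Run:
```python
from h import *
np.set_printoptions(precision=4,suppress=True)
p,d,e,r=load('w1')
x0,y0,x1,y1=285,205,345,305
c=p[y0:y1,x0:x1].astype(int); m=((c.min(2)>100)&(c.max(2)-c.min(2)<40)).astype(np.uint8)
k=max(cv2.findContours(m,0,2)[0],key=cv2.contourArea); 
rr=cv2.minAreaRect((k+np.array([x0,y0])).astype(np.float32)); print(rr)
cv2.imwrite('pics/c4.png',np.hstack([cv2.resize(p[y0:y1,x0:x1,::-1],None,fx=6,fy=6,interpolation=2),cv2.merge([cv2.resize(m*255,None,fx=6,fy=6)]*3)]))
b=onz('wrist',cv2.boxPoints(rr),.013,e,r); print(b.mean(0));print(b)
q=p.astype(int)
tm=(q.max(2)<60).astype(np.uint8)
```

```text
((317.0304870605469, 256.4263916015625), (87.7763671875, 35.33853530883789), 85.91438293457031)
[0.4365 0.1009 0.013 ]
[[0.3974 0.0833 0.013 ]
 [0.3953 0.1131 0.013 ]
 [0.4753 0.1195 0.013 ]
 [0.4778 0.0876 0.013 ]]
```

View pics/c4.png

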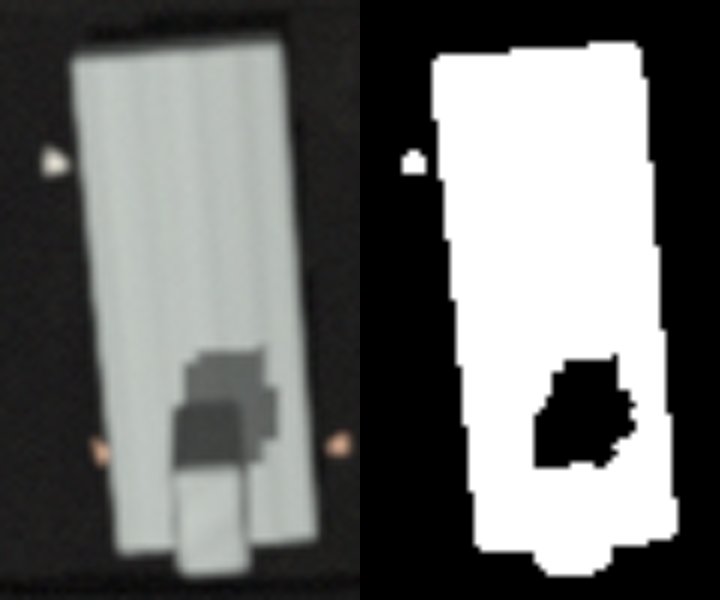

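Run:
```python
from h import *
np.set_printoptions(precision=4,suppress=True)
p,d,e,r=load('w1')
g=onz('wrist',[(296.6,214.5),(331.6,211.3),(337.5,294.6),(304.2,296.7)],.013,e,r)
print(g, g.mean(0)); n=(g[2]+g[3]-g[0]-g[1])/2; print(np.linalg.norm(n),np.degrees(np.arctan2(n[1],n[0])))
print('fin',onz('wrist',[(319.7,291.4)],.041,e,r)); u=n/np.linalg.norm(n); print('fin pred',g.mean(0)+.022*u)
print('gd',e, d[250,315])
# coarse plate features here
for n,uv,z in [('pivot',(122,295),.034),('knob',(73,257),.053),('platecornerL near',(147,225),.01)]: print(n,onz('wrist',[uv],z,e,r))
```

```text
[[0.3979 0.0836 0.013 ]
 [0.3952 0.1132 0.013 ]
 [0.4711 0.1192 0.013 ]
 [0.4731 0.0892 0.013 ]] [0.4343 0.1013 0.013 ]
0.07573872890335774 4.409045569690112
fin [[0.4563 0.103  0.041 ]]
fin pred [0.4563 0.103  0.013 ]
gd [0.4095 0.1014 0.1714] 0.3131241
pivot [[ 0.4626 -0.0634  0.034 ]]
knob [[ 0.4232 -0.0855  0.053 ]]
platecornerL near [[ 0.4075 -0.0464  0.01  ]]
```

>>> move_arm(
  increments="1 20 0.5 -20 0 0 0.02; 1 20 1 -30 0 0 0.02; 1 6.8 0 -30 0 0 0.02; 1 0 0 -30 0 0 0.017; 1 0 0 -20 0 0 0; 1 0 0 -13 0 0 0; 1 0 0 -10 0 0 0; 1 0 0 0 0 0 0",
)

```text
t: 3.2
eef_pos: [0.4557, 0.1032, 0.018]
tool_rot: [-0.0, -0.039, 0.999, -0.0]
contact_force: [-0.1, -0.1, 0.6]
gripper_width: 1.001
```

>>> move_arm(
  increments="0 0 0 0 0 0 0; 0 0 0 0 0 0 0; 0 0 0 0 0 0 0; 0 0 0 0 0 0 0; 0 0 0 0 0 0 0; 0 0 0 0 0 0 0; 0 0 0 0 0 0 0; 0 0 0 0 0 0 0",
  newtons=40,
)

```text
t: 4.2
eef_pos: [0.456, 0.103, 0.0185]
tool_rot: [0.0, -0.039, 0.999, 0.0]
contact_force: [-0.1, -0.1, 5.7]
gripper_width: 0.109
```

>>> move_arm(
  increments="0 0 0 10 0 0 0; 0 -5 0 30 0 0 0; 0 -10 -10 30 0 0 0; 0 -10 -40 10 0 0 0; 0 0 -50 10 0 0 0; 0 0 -50 15 0 0 0; 0 0 -50 30 0 0 0; 0 0 -30 20 0 0 0",
)

```text
t: 5.2
eef_pos: [0.4303, -0.1297, 0.1747]
tool_rot: [0.0, -0.037, 0.999, -0.0]
contact_force: [-0.7, 0.4, -1.5]
gripper_width: 0.109
```

Run:
```python
from h import *
p,d,o=snap('wrist','w2'); print(o['eef_pos'],o['tool_rot'],o['gripper_width'],o['contact_force'])
```

```text
[ 0.43029304 -0.12969874  0.17473615] [ 4.30988212e-04 -3.70824173e-02  9.99312104e-01 -1.65164056e-04] 0.10910422807839956 [-0.74809361  0.39386358 -1.49371084]
```

View pics/w2.png

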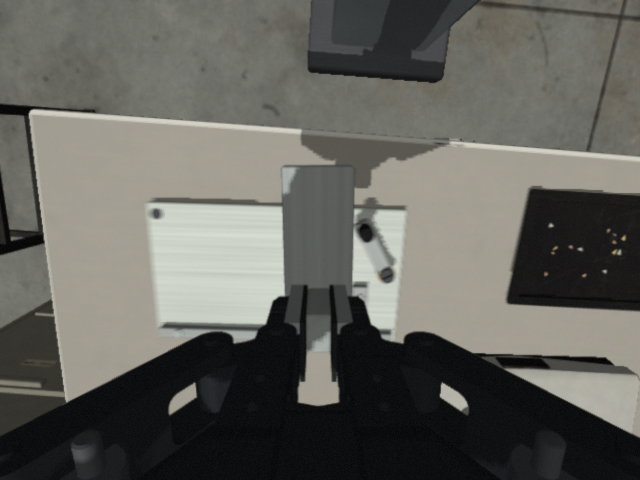

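Run:
```python
import cv2,numpy as np
p=cv2.imread('pics/w2.png')
def c(x0,y0,w,h,k): return cv2.resize(p[y0:y0+h,x0:x0+w],None,fx=k,fy=k,interpolation=cv2.INTER_CUBIC)
cv2.imwrite('pics/c5.png',c(140,190,150,150,4))
cv2.imwrite('pics/c6.png',c(330,190,90,150,4))
```

```text
(no output)
```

View pics/c5.png

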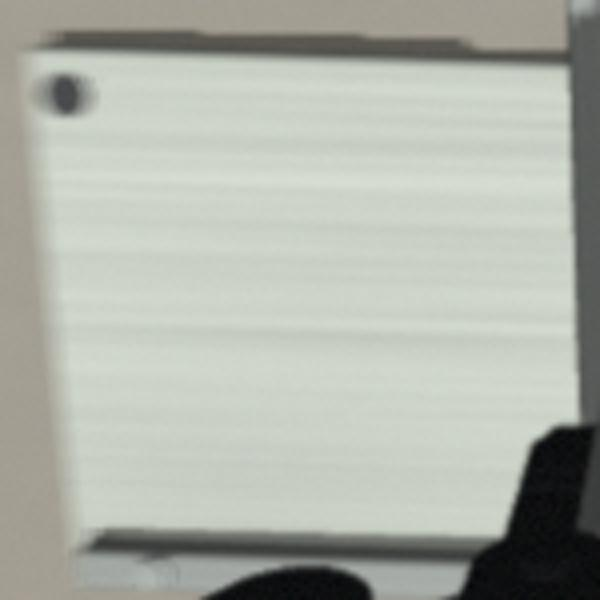

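View pics/c6.png

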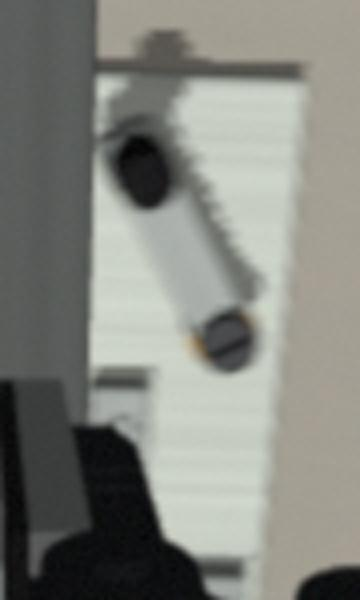

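Run:
```python
from h import *
p,d,o=snap('wrist','w3'); print(o['eef_pos'],o['tool_rot'],o['t'],o['joint_vel'])
p=p[:,:,::-1]
def c(x0,y0,w,h,k): return cv2.resize(p[y0:y0+h,x0:x0+w],None,fx=k,fy=k,interpolation=cv2.INTER_CUBIC)
cv2.imwrite('pics/c5.png',c(140,190,150,150,4))
cv2.imwrite('pics/c6.png',c(330,190,90,150,4))
```

```text
[ 0.43150225 -0.13341434  0.1769638 ] [ 0.00238249 -0.03529388  0.99937336 -0.00124331] 5.25 [-0.03547067  0.01621032 -0.03070946  0.02262177 -0.01166537 -0.07761602
 -0.09244454]
```

View pics/c5.png

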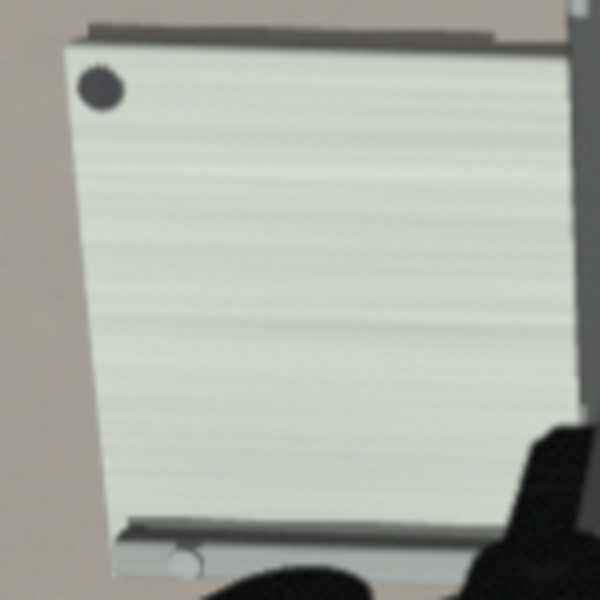

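View pics/c6.png

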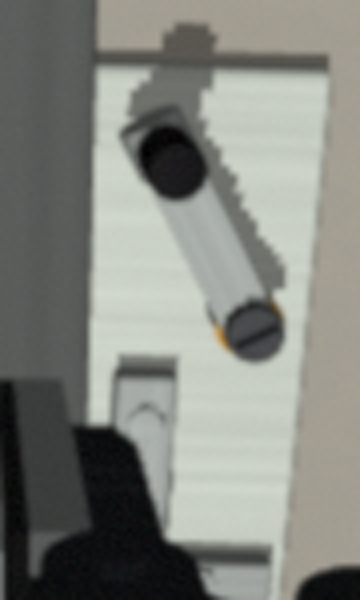

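```bash
cat > fit.py <<'E'
from h import *
from scipy.optimize import least_squares
np.set_printoptions(precision=4,suppress=True)
p,d,e,r=load('w3')
A=lambda x,y:((x+.5)/4-.5+140,(y+.5)/4-.5+190)
B=lambda x,y:((x+.5)/4-.5+330,(y+.5)/4-.5+190)
# (pixel, z, plate axis, value)
F=[(A(100,45),.01,0,-.065),(A(565,58),.01,0,-.065),(B(325,72),.01,0,-.065),(B(105,66),.01,0,-.065),
(A(70,70),.01,1,-.1125),(A(112,530),.01,1,-.1125),(B(325,100),.01,1,.1125),(B(285,560),.01,1,.1125),
(A(130,540),.018,0,.05),(A(500,547),.018,0,.05),(B(113,385),.018,1,.068),(B(145,374),.018,0,.004),
(B(253,331),.034,0,-.012),(B(253,331),.034,1,.095)]
W=np.array([onz('wrist',[f[0]],f[1],e,r)[0,:2] for f in F])
def res(q):
    u=np.array([[np.cos(q[2]),np.sin(q[2])],[-np.sin(q[2]),np.cos(q[2])]])
    l=(W-q[:2])@u.T
    return [l[i,f[2]]-f[3] for i,f in enumerate(F)]
s=least_squares(res,[.478,-.16,.04],loss='soft_l1',f_scale=.001); print(s.x,np.degrees(s.x[2])); print(np.array(res(s.x))*1000)
k=onz('wrist',[B(172,163)],.053,e,r)[0,:2]; q=s.x; u=np.array([[np.cos(q[2]),np.sin(q[2])],[-np.sin(q[2]),np.cos(q[2])]]); print('knob',k,u@(k-q[:2]))
E
python3 fit.py
```

```text
[ 0.4797 -0.1619  0.0454] 2.6030420851049523
[ 0.3383  0.6649  0.7895  0.7357  2.5842  2.2438 -1.2171 -0.2947 -0.3448
 -1.0382 -0.3069 -0.4012 -0.897  -0.5731]
knob [ 0.4235 -0.0924] [-0.053  0.072]
```

The plate pose is (0.4797, -0.1619), yaw 2.6°, and the clip is open at about 1.07 rad. I'm bringing the gauge over the corner, 5 mm short both ways.

>>> move_arm(
  increments="0 15 3 -10 0 0 -0.015; 0 20 4 -20 0 0 -0.0165; 0 20 4 -20 0 0 0; 0 15 3 -20 0 0 0; 0 6 1 -25 0 0 0; 0 0 0 -20 0 0 0; 0 0 0 -10 0 0 0; 0 0 0 0 0 0 0",
)

```text
t: 6.3
eef_pos: [0.5062, -0.1116, 0.0478]
tool_rot: [-0.001, -0.023, 1.0, 0.0]
contact_force: [0.2, 0.4, -1.3]
gripper_width: 0.107
```

Run:
```python
from h import *
p,d,o=snap('wrist','w4'); print(o['eef_pos'],o['tool_rot'],o['t'],o['contact_force'])
p,d,o=snap('scene','s4')
cv2.imwrite('pics/s4c.png',cv2.resize(p[260:420,210:410,::-1],None,fx=3.5,fy=3.5,interpolation=2))
```

```text
[ 0.50618291 -0.11156723  0.04780162] [-8.44718253e-04 -2.30058565e-02  9.99734960e-01  1.65021545e-04] 6.3 [ 0.15855558  0.35915195 -1.28281954]
```

View pics/w4.png

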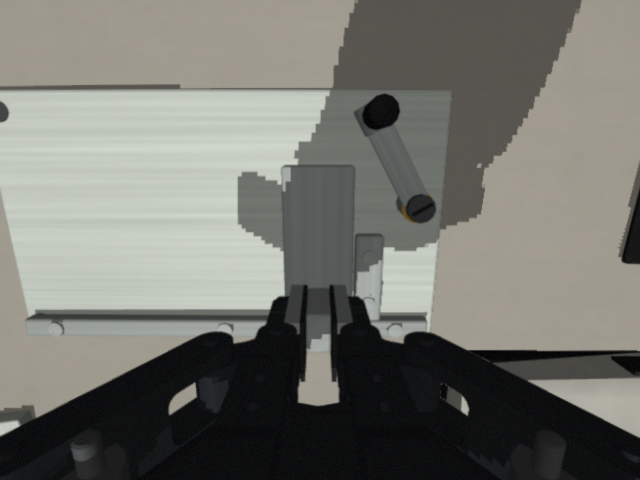

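View pics/s4c.png

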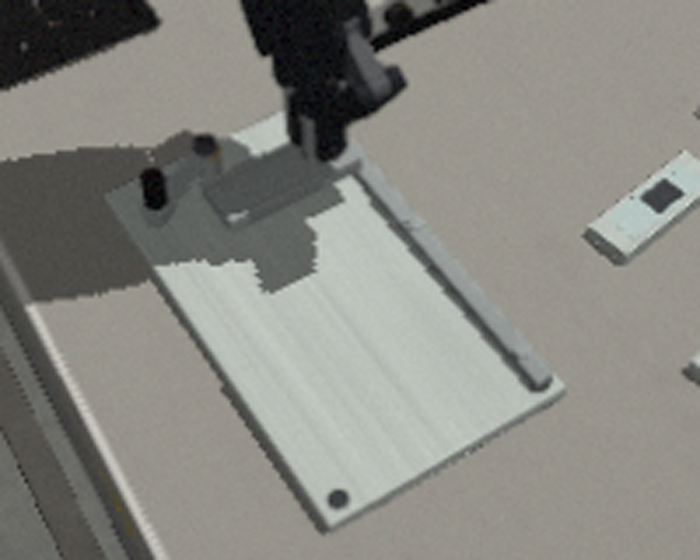

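Run:
```python
from h import *
np.set_printoptions(precision=4,suppress=True)
p,d,e,r=load('w4'); yaw=.0454
u=np.array([[np.cos(yaw),np.sin(yaw)],[-np.sin(yaw),np.cos(yaw)]])
c=np.array([.4797,-.1619])
def L(uv,z): return (u@(onz('wrist',[uv],z,e,r)[0,:2]-c))*1000
for n,uv,z in [('near L',(283,165),.0423),('near R',(354,165),.0423),('fence a',(60,317),.018),('fence b',(200,318.5),.018),('fence c',(405,320.5),.018),('stop near L',(357,235),.018),('stop L',(358,290),.018),('pivot',(421,208),.034),('knob',(382,111),.053),('plate near',(200,90.5),.01),('plate near',(440,91),.01),('plate left',(440,240),.01),('cornerR',(0,0),.01)]: print(n,L(uv,z))
cv2.imwrite('pics/c7.png',cv2.resize(p[225:335,270:440,::-1],None,fx=4.5,fy=4.5,interpolation=2))
```

```text
near L [-31.06    35.2681]
near R [-31.0809  63.9004]
fence a [ 48.5398 -87.2128]
fence b [ 49.0923 -12.7327]
fence c [50.1374 95.3117]
stop near L [ 3.8035 68.6436]
stop L [32.8896 69.9979]
pivot [-12.2741  94.6445]
knob [-50.6781  72.4756]
plate near [-63.792   -5.8834]
plate near [-63.6605 106.4901]
plate left [  8.36   112.7071]
cornerR [-102.2303  -92.7959]
```

View pics/c7.png

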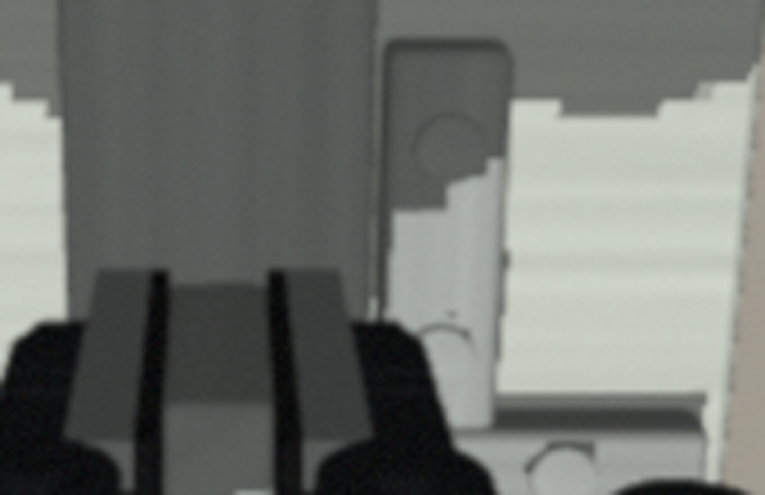

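>>> move_arm(
  increments="0 0 0 -8 0 0 0; 0 0 0 -6 0 0 0; 0 0 0 -3 0 0 0; 0 0 0 -1.5 0 0 0; 0 0 0 -1 0 0 0; 0 0 0 -1 0 0 0; 0 0 0 0 0 0 0; 0 0 0 0 0 0 0",
)

```text
t: 7.4
eef_pos: [0.5069, -0.112, 0.0279]
tool_rot: [0.0, -0.023, 1.0, 0.0]
contact_force: [-0.2, -0.3, -2.3]
gripper_width: 0.106
```

>>> move_arm(
  increments="0 0 0 -1 0 0 0; 0 0 0 -1 0 0 0; 0 0 0 -0.5 0 0 0; 0 0 0 0 0 0 0; 0 0 0 0 0 0 0; 0 0 0 0 0 0 0; 0 0 0 0 0 0 0; 0 0 0 0 0 0 0",
)

```text
t: 8.4
eef_pos: [0.5068, -0.112, 0.0254]
tool_rot: [-0.0, -0.023, 1.0, 0.0]
contact_force: [-0.6, -0.4, 1.6]
gripper_width: 0.109
```

>>> move_arm(
  increments="0 1 0.05 0 0 0 0; 0 1 0.05 0 0 0 0; 0 1 0.05 0 0 0 0; 0 1 0.05 0 0 0 0; 0 0.5 0 0 0 0 0; 0 0.5 0 0 0 0 0; 0 0.5 0 0 0 0 0; 0 0 0 0 0 0 0",
)

```text
t: 9.4
eef_pos: [0.5112, -0.112, 0.0253]
tool_rot: [-0.001, -0.023, 1.0, 0.0]
contact_force: [-5.3, -0.8, 8.6]
gripper_width: 0.106
```

>>> move_arm(
  increments="0 -0.05 1 0.2 0 0 0; 0 -0.05 1 0.2 0 0 0; 0 -0.05 1 0 0 0 0; 0 0 0.5 0 0 0 0; 0 0 0.5 0 0 0 0; 0 0 0.5 0 0 0 0; 0 0 0.5 0 0 0 0; 0 0 0 0 0 0 0",
)

```text
t: 10.4
eef_pos: [0.511, -0.1086, 0.0254]
tool_rot: [-0.001, -0.022, 1.0, -0.001]
contact_force: [-4.2, -3.1, 1.4]
gripper_width: 0.106
```

>>> move_arm(
  increments="0 0 0.5 0 0 0 0; 0 0 0.5 0 0 0 0; 0 0 0.5 0 0 0 0; 0 0 0 0 0 0 0; 0 0 0 0 0 0 0; 0 0 0 0 0 0 0; 0 0 0 0 0 0 0; 0 0 0 0 0 0 0",
)

```text
t: 11.4
eef_pos: [0.511, -0.1075, 0.0254]
tool_rot: [-0.001, -0.022, 1.0, -0.001]
contact_force: [-4.3, -5.9, 2.8]
gripper_width: 0.107
```

>>> move_arm(
  increments="0 0 0.5 0 0 0 0; 0 0 0.5 0 0 0 0; 0 0 0 0 0 0 0; 0 0 0 0 0 0 0; 0 0 0 0 0 0 0; 0 0 0 0 0 0 0; 0 0 0 0 0 0 0; 0 0 0 0 0 0 0",
)

```text
t: 12.4
eef_pos: [0.511, -0.1074, 0.0254]
tool_rot: [-0.001, -0.021, 1.0, -0.001]
contact_force: [-4.0, -7.2, 1.2]
gripper_width: 0.107
```

Run:
```python
from h import *
p,d,o=snap('wrist','w5'); print(o['eef_pos'],o['tool_rot'],o['t'],o['contact_force'])
cv2.imwrite('pics/c8.png',cv2.resize(p[185:335,260:440,::-1],None,fx=4,fy=4,interpolation=2))
```

```text
[ 0.51099617 -0.10744566  0.02544734] [-7.63734776e-04 -2.14346394e-02  9.99768875e-01 -1.47299013e-03] 12.4 [-3.96720906 -7.21552147  1.23640897]
```

View pics/c8.png

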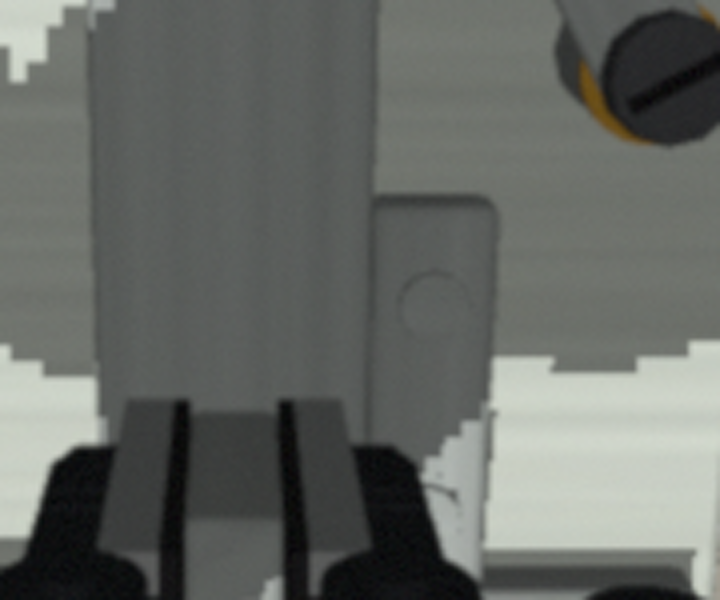

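>>> move_arm(
  increments="0 -0.4 -1 0 0 0 0; 0.3 0 0 0 0 0 0; 0.4 0 0 0 0 0 0; 0.4 0 0 0 0 0 0; 0.4 0 0 10 0 0 0; 0.4 0 0 20 0 0 0; 0.4 -10 0 20 0 0 0; 0.4 -20 10 10 0 0 0",
)

```text
t: 13.45
eef_pos: [0.483, -0.0959, 0.0875]
tool_rot: [0.002, -0.022, 1.0, -0.0]
contact_force: [-0.9, -0.1, -0.4]
gripper_width: 0.398
```

Run:
```python
from h import *
p,d,o=snap('wrist','w6'); print(o['eef_pos'],o['tool_rot'],o['t'],o['contact_force'])
```

```text
[ 0.4830411  -0.09585349  0.08747198] [ 1.62251790e-03 -2.23794698e-02  9.99748197e-01 -2.63222337e-04] 13.45 [-0.90774596 -0.07604255 -0.3955348 ]
```

View pics/w6.png

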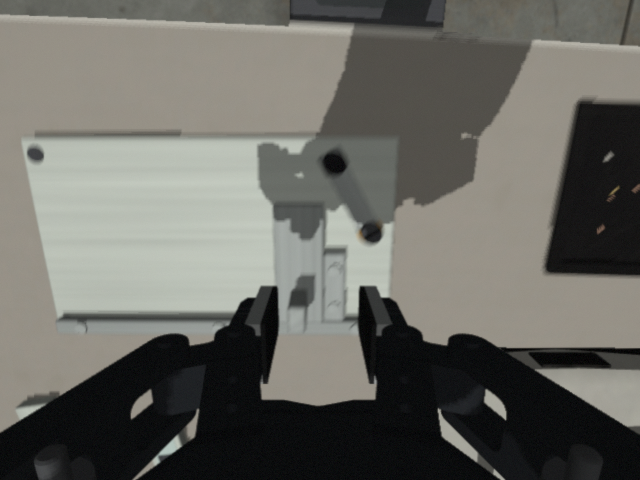

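>>> move_arm(
  increments="0.4 -15 1 0 0 0 0; 0.4 -20 1 0 0 0 0; 0.4 -15 1 0 0 0 0; 0.4 -7.5 1 0 0 0 0; 0.4 0 0 0 0 0 0; 0.4 0 0 0 0 0 0; 0.4 0 0 0 0 0 0; 0.4 0 0 0 0 0 0",
  newtons=25,
)

```text
t: 14.5
eef_pos: [0.4247, -0.0914, 0.0857]
tool_rot: [0.0, -0.023, 1.0, -0.0]
contact_force: [0.3, -0.0, -0.2]
gripper_width: 0.401
```

Run:
```python
from h import *
np.set_printoptions(precision=4,suppress=True)
p,d,o=snap('wrist','w7'); print(o['eef_pos'],o['tool_rot'],o['t'],o['contact_force'])
cv2.imwrite('pics/c9.png',cv2.resize(p[160:400,210:450,::-1],None,fx=2.5,fy=2.5,interpolation=2))
```

```text
[ 0.4247 -0.0914  0.0857] [ 0.0001 -0.0229  0.9997 -0.0001] 14.5 [ 0.2607 -0.0042 -0.2476]
```

View pics/c9.png

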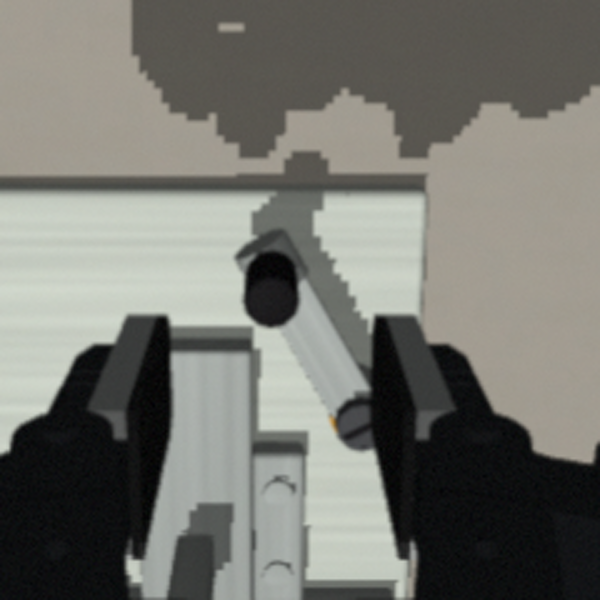

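Run:
```python
from h import *
np.set_printoptions(precision=4,suppress=True)
p,d,e,r=load('w7')
print(onz('wrist',[(318.2,279.8)],.053,e,r), e)
```

```text
[[ 0.4244 -0.0909  0.053 ]] [ 0.4247 -0.0914  0.0857]
```

>>> move_arm(
  increments="0.4 0 0 -15 0 0 0; 0.4 0 0.5 -15 0 0 0; 0.4 0 0 -10 0 0 0; 0.4 0 0 -5.5 0 0 0; 0.3 0 0 0 0 0 0; 0.1 0 0 0 0 0 0; 0.08 0 0 0 0 0 0; 0.08 0 0 0 0 0 0",
  newtons=25,
)

```text
t: 15.55
eef_pos: [0.4245, -0.091, 0.0405]
tool_rot: [0.0, -0.023, 1.0, -0.0]
contact_force: [-1.5, -1.0, 1.2]
gripper_width: 0.119
```

Run:
```python
import numpy as np
yaw=.0454;R=np.array([[np.cos(yaw),-np.sin(yaw)],[np.sin(yaw),np.cos(yaw)]])
f=lambda q:np.array([.4797,-.1619])+R@np.array([-.012-.045*np.sin(q),.095-.045*np.cos(q)])
for q in np.linspace(1.06,0,13): print(round(q,3),f(q).round(4))
q=np.linspace(1.06,0,13)
for a,b in zip(q[:-1],q[1:]): print(((f(b)-f(a))*1000).round(1))
```

```text
1.06 [ 0.4252 -0.0913]
0.972 [ 0.4274 -0.0946]
0.883 [ 0.43   -0.0976]
0.795 [ 0.4327 -0.1005]
0.707 [ 0.4358 -0.1031]
0.618 [ 0.439  -0.1054]
0.53 [ 0.4424 -0.1074]
0.442 [ 0.446  -0.1091]
0.353 [ 0.4498 -0.1104]
0.265 [ 0.4536 -0.1115]
0.177 [ 0.4575 -0.1122]
0.088 [ 0.4615 -0.1125]
0.0 [ 0.4654 -0.1125]
[ 2.2 -3.3]
[ 2.5 -3.1]
[ 2.8 -2.8]
[ 3.  -2.6]
[ 3.2 -2.3]
[ 3.4 -2. ]
[ 3.6 -1.7]
[ 3.7 -1.4]
[ 3.8 -1. ]
[ 3.9 -0.7]
[ 4.  -0.3]
[4. 0.]
```

>>> move_arm(
  increments="0.05 2.2 -3.3 0 0 0 0; 0.05 2.5 -3.1 0 0 0 0; 0.05 2.8 -2.8 0 0 0 0; 0.05 3 -2.6 0 0 0 0; 0.05 3.2 -2.3 0 0 0 0; 0.05 3.4 -2 0 0 0 0; 0.05 3.6 -1.7 0 0 0 0; 0.05 0 0 0 0 0 0",
)

```text
t: 16.55
eef_pos: [0.4458, -0.1085, 0.0402]
tool_rot: [0.0, -0.023, 1.0, 0.0]
contact_force: [0.8, 4.8, 0.8]
gripper_width: 0.122
```

>>> move_arm(
  increments="0.05 3.7 -1.4 0.3 0 0 0; 0.05 3.8 -1 0.4 0 0 0; 0.05 3.9 -0.7 0 0 0 0; 0.05 4 -0.3 0 0 0 0; 0.05 4 0 0 0 0 0; 0.05 0.5 0 0 0 0 0; 0.05 0 0 0 0 0 0; 0.05 0 0 0 0 0 0",
)

```text
t: 17.55
eef_pos: [0.4606, -0.1121, 0.0403]
tool_rot: [-0.004, -0.023, 1.0, 0.001]
contact_force: [-9.7, 3.3, 10.7]
gripper_width: 0.119
```

Run:
```python
from h import *
np.set_printoptions(precision=4,suppress=True)
p,d,o=snap('wrist','w8'); print(o['eef_pos'],o['tool_rot'],o['t'],o['contact_force'])
cv2.imwrite('pics/c10.png',cv2.resize(p[160:400,210:450,::-1],None,fx=2.5,fy=2.5,interpolation=2))
```

```text
[ 0.4606 -0.1121  0.0403] [-0.0039 -0.0226  0.9997  0.0007] 17.55 [-9.6631  3.3045 10.6728]
```

View pics/c10.png

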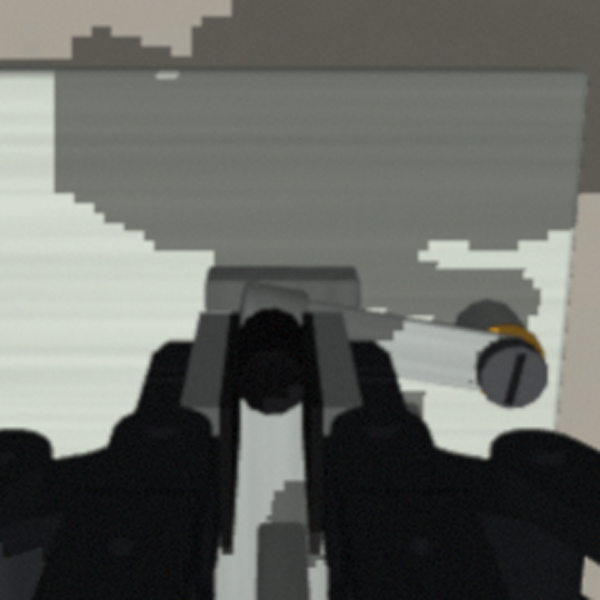

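>>> move_arm(
  increments="0.05 0 0 1 0 0 0; 0.05 0.5 0 0.5 0 0 0; 0.05 1 0 0 0 0 0; 0.05 1 0 0 0 0 0; 0.05 0.5 0 0 0 0 0; 0.05 0 0 0 0 0 0; 0.05 0 0 0 0 0 0; 0.05 0 0 0 0 0 0",
)

```text
t: 18.6
eef_pos: [0.466, -0.1119, 0.0416]
tool_rot: [-0.002, -0.023, 1.0, 0.0]
contact_force: [-4.8, 2.9, -7.4]
gripper_width: 0.124
```

>>> move_arm(
  increments="0.05 -1.5 0 -0.5 0 0 0; 0.05 0 0 0 0 0 0; 0.2 0 0 0 0 0 0; 0.35 0 0 0 0 0 0; 0.35 0 0 0 0 0 0; 0.35 0 0 10 0 0 0; 0.35 0 0 20 0 0 0; 0.35 0 0 10 0 0 0",
)

```text
t: 19.6
eef_pos: [0.4672, -0.1123, 0.0833]
tool_rot: [0.001, -0.023, 1.0, -0.0]
contact_force: [0.4, -1.4, 0.6]
gripper_width: 0.352
```

Run:
```python
from h import *
np.set_printoptions(precision=4,suppress=True)
p,d,o=snap('wrist','w9'); print(o['eef_pos'],o['tool_rot'],o['t'],o['contact_force'])
cv2.imwrite('pics/c11.png',cv2.resize(p[160:400,210:450,::-1],None,fx=2.5,fy=2.5,interpolation=2))
```

```text
[ 0.4672 -0.1123  0.0833] [ 0.001  -0.0227  0.9997 -0.0001] 19.6 [ 0.4497 -1.4461  0.597 ]
```

View pics/c11.png

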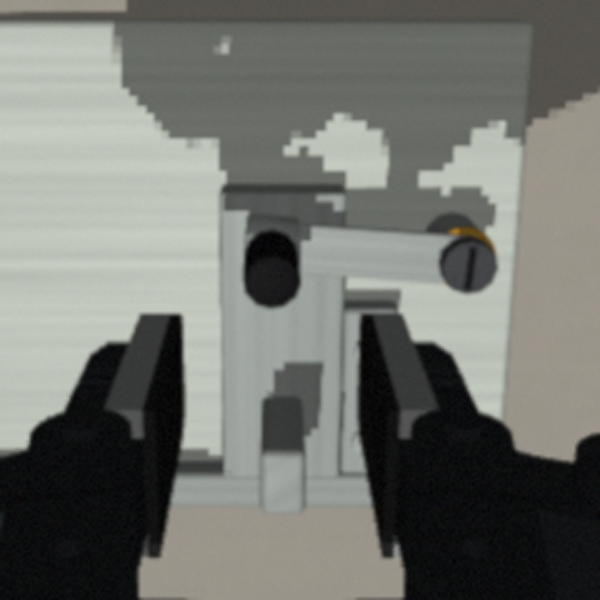

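```bash
cat >> h.py <<'E'
PC=np.array([.4797,-.1619]);PY=.0454
PU=np.array([[np.cos(PY),np.sin(PY)],[-np.sin(PY),np.cos(PY)]])
def loc(X): return (np.atleast_2d(X)[:,:2]-PC)@PU.T*1000
def wor(x,y): return PC+PU.T@np.array([x,y])/1000
E
python3 - <<'E'
from h import *
np.set_printoptions(precision=2,suppress=True)
p,d,e,r=load('w9')
f=lambda x,y:(210+x/2.5,160+y/2.5)
L=lambda x,y,z:loc(onz('wrist',[f(x,y)],z,e,r))[0]
pv=L(468,265,.034);k=L(272,282,.0537);print(pv,k,np.arctan2(pv[0]-k[0],pv[1]-k[1]))
print('gauge near',L(223,188,.02),L(344,190,.02),'far',L(224,473,.02),L(340,473,.02),'fence',L(195,475,.018),'stop',L(345,320,.018),L(343,470,.018))
E
```

```text
[-12.37  95.  ] [-15.39  50.89] 0.06849820883838195
gauge near [-26.73  39.39] [-26.26  67.9 ] far [48.94 38.61] [48.93 68.53] fence [50.77 30.92] stop [ 7.41 69.04] [49.27 69.46]
```

>>> move_arm(
  increments="0 -15 0 0 0 0 0; 0 -17 -1.5 0 0 0 0; 0 0 0 -10 0 0 0; 0 0 0 -18 0 0 0; 0 0 0 -12 0 0 0; 0 0 0 0 0 0 0; 0 3 0 0 0 0 0; 0 0 0 0 0 0 0",
)

```text
t: 20.65
eef_pos: [0.4383, -0.1136, 0.0423]
tool_rot: [0.001, -0.023, 1.0, -0.0]
contact_force: [1.1, -0.1, 0.2]
gripper_width: -0.002
```

>>> move_arm(
  increments="0 2 0.1 0 0 0 0; 0 2 0.1 0 0 0 0; 0 1 0.05 0 0 0 0; 0 1 0 0 0 0 0; 0 1 0 0 0 0 0; 0 1 0 0 0 0 0; 0 0 0 0 0 0 0; 0 0 0 0 0 0 0",
)

```text
t: 21.65
eef_pos: [0.4453, -0.1133, 0.0419]
tool_rot: [-0.0, -0.023, 1.0, 0.0]
contact_force: [0.2, -0.5, 0.2]
gripper_width: -0.001
```

>>> move_arm(
  increments="0 1 0.05 0 0 0 0; 0 1 0.05 0 0 0 0; 0 0.5 0 0 0 0 0; 0 0.5 0 0 0 0 0; 0 0.5 0 0 0 0 0; 0 0 0 0 0 0 0; 0 0 0 0 0 0 0; 0 0 0 0 0 0 0",
)

```text
t: 22.65
eef_pos: [0.4493, -0.1131, 0.0419]
tool_rot: [0.0, -0.023, 1.0, -0.0]
contact_force: [-1.7, -1.6, -0.5]
gripper_width: 0.006
```

Run:
```python
from h import *
p,d,o=snap('wrist','w10'); print(o['eef_pos'],loc(o['eef_pos']),o['t'],o['contact_force'])
cv2.imwrite('pics/c12.png',cv2.resize(p[200:440,200:440,::-1],None,fx=2.5,fy=2.5,interpolation=2))
```

```text
[ 0.44930439 -0.11314798  0.04194576] [[-28.15170885  50.08127125]] 22.65 [-1.68323277 -1.62282384 -0.52489135]
```

View pics/c12.png

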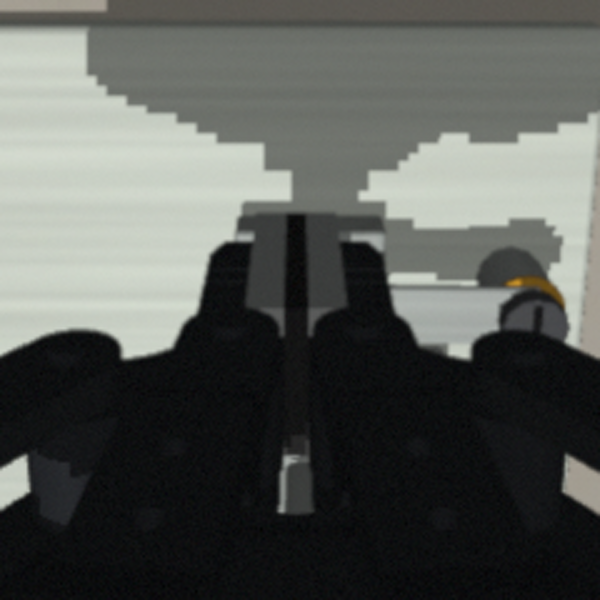

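>>> move_arm(
  increments="0 -4 0 5 0 0 0; 0.2 0 0 25 0 0 0; 0.6 10 -10 40 0 0 0; 1 30 -30 40 0 0 0; 1 35 -30 30 0 0 0; 1 40 -30 20 0 0 0; 1 35 -27 0 0 0 0; 1 0 0 0 0 0 0",
)

```text
t: 23.7
eef_pos: [0.5969, -0.2421, 0.2024]
tool_rot: [0.001, -0.022, 1.0, -0.001]
contact_force: [-0.5, 1.2, -0.7]
gripper_width: 0.997
```

>>> move_arm(
  increments="1 0 0 0 0 0 0; 1 0 0 0 0 0 0; 1 0 0 0 0 0 0; 1 0 0 0 0 0 0; 1 0 0 0 0 0 0; 1 0 0 0 0 0 0; 1 0 0 0 0 0 0; 1 0 0 0 0 0 0",
)

```text
t: 24.7
eef_pos: [0.5949, -0.2402, 0.2019]
tool_rot: [-0.0, -0.023, 1.0, 0.0]
contact_force: [-1.0, 0.4, 0.5]
gripper_width: 1.001
```

Run:
```python
from h import *
p,d,o=snap('wrist','w11'); print(o['eef_pos'],o['t'],o['contact_force'],o['q'])
p,d,o=snap('top','t11'); p,d,o=snap('scene','s11')
```

```text
[ 0.59491144 -0.24020146  0.20185542] 24.7 [-0.98526967  0.44565744  0.53878557] [ 0.00516669  0.46930517  0.38739659  1.69053109 -0.20166559  1.02135676
  2.07701564]
```

View pics/w11.png

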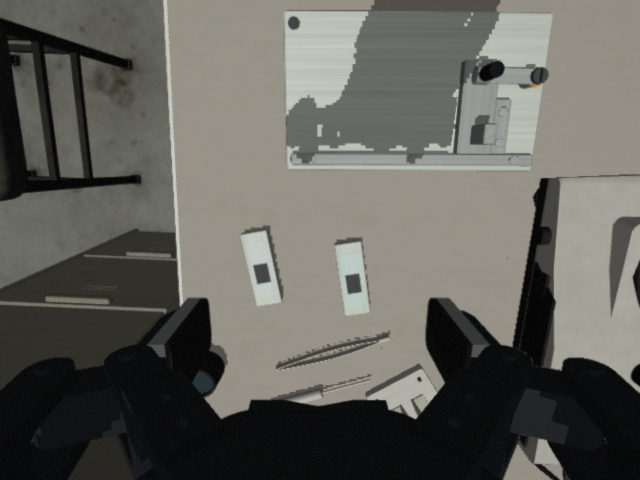

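View pics/s11.png

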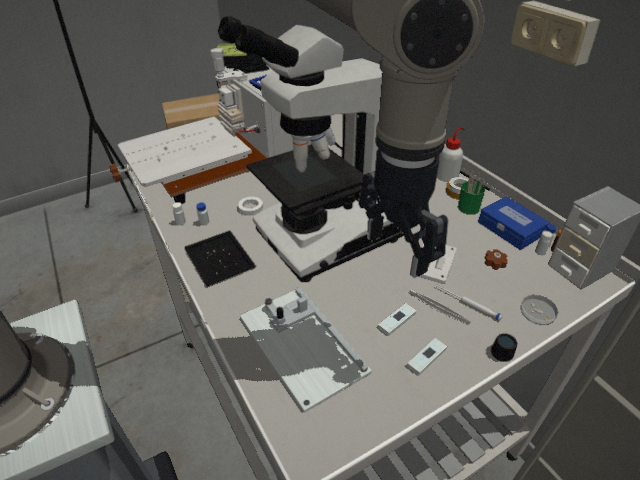

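Only two carriers are in view, at wrist pixels (262,266) and (352,276). The gauge is in the corner with the clip square across it. Measuring the carriers next.

```bash
cat >> h.py <<'E'
def slides(fn,boxes,z=.010,thr=150):
    p,d,e,r=load(fn)
    for (x0,y0,x1,y1) in boxes:
        c=p[y0:y1,x0:x1].astype(int); m=((c.min(2)>thr)&(c[...,1]>=c[...,0])).astype(np.uint8)
        m=cv2.morphologyEx(m,cv2.MORPH_CLOSE,np.ones((21,21)))
        m=cv2.morphologyEx(m,cv2.MORPH_OPEN,np.ones((5,5)))
        k=max(cv2.findContours(m,0,2)[0],key=cv2.contourArea)[:,0]+np.array([x0,y0])
        w=onz('wrist',k,z,e,r)[:,:2]*1000
        R=cv2.minAreaRect(w.astype(np.float32)); b=cv2.boxPoints(R)
        s=[b[1]-b[0],b[2]-b[1]]; l=max(s,key=lambda v:np.linalg.norm(v)); l=l if l[0]>0 else -l
        print('ctr',np.array(R[0]).round(1),'size',np.array(R[1]).round(1),'yaw',np.arctan2(l[1],l[0]).round(4))
E
python3 - <<'E'
from h import *
slides('w11',[(225,210,295,320),(325,225,385,330)])
E
```

```text
ctr [ 646.7 -294. ] size [75.5 25.5] yaw 0.2172
ctr [ 653.7 -207.9] size [76.3 34.8] yaw 0.2128
```

Run:
```python
from h import *
for t in (165,180): slides('w11',[(225,210,295,320),(325,225,385,330)],thr=t)
p,d,e,r=load('w11'); cv2.imwrite('pics/c13.png',cv2.resize(p[215:335,225:395,::-1],None,fx=4,fy=4,interpolation=2))
```

```text
ctr [ 646.4 -293.8] size [74.3 24.5] yaw 0.2177
ctr [ 652.9 -203.3] size [74.1 24.4] yaw 0.2013
ctr [ 646.4 -293.7] size [73.4 23.5] yaw 0.2124
ctr [ 653.  -203.1] size [73.3 23.2] yaw 0.1954
```

View pics/c13.png

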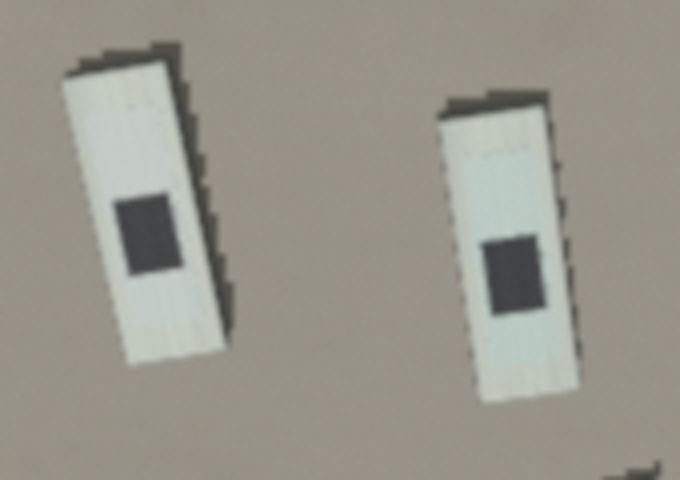

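>>> move_arm(
  increments="0.6 20 12 -20 0 0 0.04; 0.6 20 13 -30 0 0 0.04; 0.6 18.1 12 -30 0 0 0.04; 0.6 0 0 -30 0 0 0.035; 0.6 0 0 -30 0 0 0; 0.6 0 0 -25 0 0 0; 0.6 0 0 0 0 0 0; 0.6 0 0 0 0 0 0",
  newtons=30,
)

```text
t: 25.85
eef_pos: [0.6537, -0.2035, 0.0379]
tool_rot: [0.001, -0.1, 0.995, -0.0]
contact_force: [-0.1, -0.4, 0.5]
gripper_width: 0.598
```

Run:
```python
from h import *
p,d,o=snap('wrist','w12'); print(o['eef_pos'],o['tool_rot'],o['t'],o['contact_force'])
```

```text
[ 0.65369703 -0.20353024  0.03794635] [ 6.10368386e-04 -1.00126119e-01  9.94974525e-01 -2.88244565e-04] 25.85 [-0.14909516 -0.43066483  0.51114691]
```

View pics/w12.png

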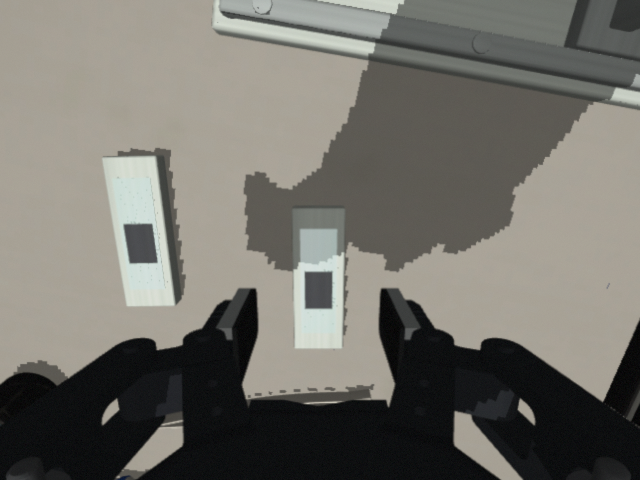

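>>> move_arm(
  increments="0.6 -0.5 0 -15 0 0 0; 0.5 0 0 -12 0 0 0; 0.5 0 0 -6 0 0 0; 0.5 0 0 -3 0 0 0; 0.2 0 0 0 0 0 0; 0.2 0 0 0 0 0 0; 0.2 0 0 0 0 0 0; 0.2 0 0 0 0 0 0",
  newtons=30,
)

```text
t: 26.9
eef_pos: [0.6525, -0.2031, 0.001]
tool_rot: [0.0, -0.1, 0.995, 0.0]
contact_force: [-0.3, 0.8, -1.0]
gripper_width: 0.297
```

>>> move_arm(
  increments="0.2 0 0 10 0 0 0; 0.2 0 0 25 0 0 0; 0.2 -10 3 25 0 0 -0.03; 0.2 -35 8 5 0 0 -0.04; 0.2 -40 10 0 0 0 -0.04; 0.2 -40 11 0 0 0 -0.045; 0.2 -30 8 0 0 0 0; 0.2 -11.9 3.5 0 0 0 0",
)

```text
t: 27.9
eef_pos: [0.4843, -0.1593, 0.0665]
tool_rot: [-0.0, -0.023, 1.0, 0.0]
contact_force: [0.0, -0.3, -0.6]
gripper_width: 0.292
```

>>> move_arm(
  increments="0.2 0 0 -10 0 0 0; 0.2 0 0 -20 0 0 0; 0.2 0 0 -13 0 0 0; 0.2 0 0 -7 0 0 0; 0.2 0 0 0 0 0 0; 0.2 0 0 0 0 0 0; 0.2 0 0 0 0 0 0; 0.2 0 0 0 0 0 0",
)

```text
t: 28.9
eef_pos: [0.4858, -0.1597, 0.0162]
tool_rot: [0.0, -0.023, 1.0, -0.0]
contact_force: [0.3, -0.0, -0.6]
gripper_width: 0.292
```

Run:
```python
from h import *
p,d,o=snap('wrist','w13'); print(o['eef_pos'],loc(o['eef_pos']),o['tool_rot'],o['t'],o['contact_force'],o['gripper_width'])
```

```text
[ 0.48583889 -0.15970498  0.01624348] [[6.23218461 1.91415288]] [ 3.08654403e-04 -2.28344227e-02  9.99739213e-01 -2.31829584e-05] 28.9 [ 0.32035912 -0.04852156 -0.61987872] 0.2922518431742102
```

View pics/w13.png

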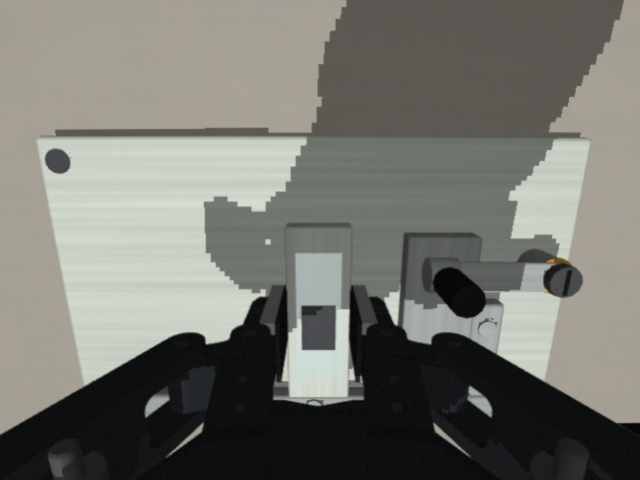

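>>> move_arm(
  increments="0.2 0 0 -2 0 0 0; 0.2 0 0 -1.5 0 0 0; 0.2 0 0 -1.2 0 0 0; 0.2 0 0 0 0 0 0; 0.38 0 0 0 0 0 0; 0.38 0 0 0 0 0 0; 0.38 0 0 10 0 0 0; 0.38 0 0 20 0 0 0",
)

```text
t: 29.95
eef_pos: [0.4851, -0.1597, 0.0416]
tool_rot: [-0.001, -0.023, 1.0, 0.0]
contact_force: [0.6, -0.9, 0.3]
gripper_width: 0.38
```

>>> move_arm(
  increments="0 0 0 12 0 0 0; 0 0.6 -12 0 0 0 0; 0 0.8 -16 0 0 0 0; 0 0.4 -9 0 0 0 0; 0 0 0 -15 0 0 0; 0 0 0 -16 0 0 0; 0 0 0 -9.5 0 0 0; 0 0 0 0 0 0 0",
)

```text
t: 30.95
eef_pos: [0.4868, -0.1961, 0.0116]
tool_rot: [-0.001, -0.023, 1.0, 0.0]
contact_force: [-0.6, -0.2, 0.3]
gripper_width: 0.003
```

Run:
```python
from h import *
p,d,o=snap('wrist','w14'); print(o['eef_pos'],loc(o['eef_pos']),o['tool_rot'],o['t'],o['contact_force'],o['gripper_width'])
```

```text
[ 0.48682113 -0.19614777  0.01159121] [[  5.55948125 -34.53567359]] [-9.59770551e-04 -2.31044597e-02  9.99732543e-01  3.23302371e-04] 30.95 [-0.56799641 -0.22907809  0.32453509] 0.003034401171961157
```

View pics/w14.png

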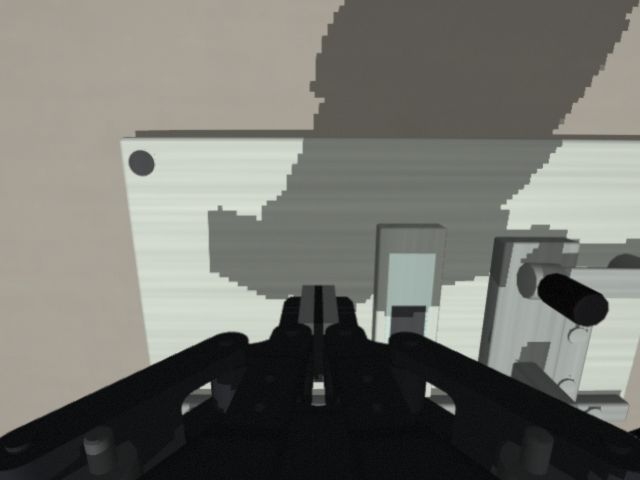

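>>> move_arm(
  increments="0 -0.2 4 0.5 0 0 0; 0 -0.2 4 0 0 0 0; 0 -0.2 4 0 0 0 0; 0 -0.2 4 0 0 0 0; 0 -0.2 4 0 0 0 0; 0 -0.2 4 0 0 0 0; 0 0 2 0 0 0 0; 0 0 0 0 0 0 0",
)

```text
t: 32.0
eef_pos: [0.4863, -0.1705, 0.0132]
tool_rot: [0.0, -0.023, 1.0, 0.0]
contact_force: [-0.0, -0.5, 1.1]
gripper_width: -0.0
```

Run:
```python
from h import *
p,d,o=snap('wrist','w15'); print(o['eef_pos'],loc(o['eef_pos']),o['tool_rot'],o['t'],o['contact_force'],o['gripper_width'])
```

```text
[ 0.48631809 -0.17053321  0.01324055] [[ 6.21945772 -8.92467052]] [ 3.96065624e-05 -2.29520945e-02  9.99736565e-01  2.28794110e-05] 32.0 [-0.03930708 -0.52391297  1.1299091 ] -0.00045393432964813303
```

View pics/w15.png

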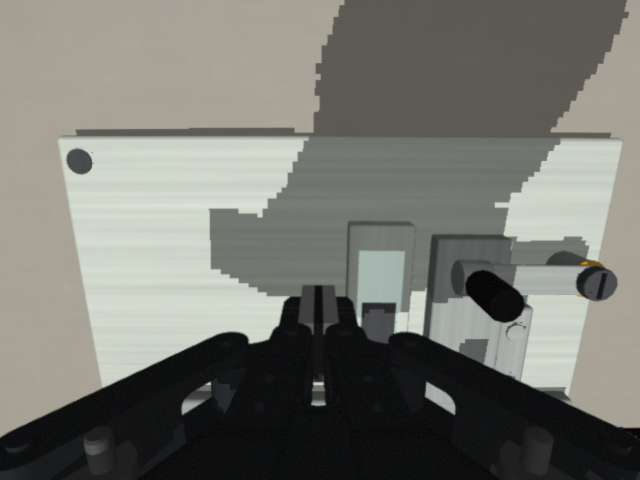

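>>> move_arm(
  increments="0 -0.1 2 0 0 0 0; 0 -0.1 2 0 0 0 0; 0 0 1 0 0 0 0; 0 0 1 0 0 0 0; 0 0 0.5 0 0 0 0; 0 0 0.5 0 0 0 0; 0 0 0 0 0 0 0; 0 0 0 0 0 0 0",
)

```text
t: 33.05
eef_pos: [0.486, -0.1636, 0.0132]
tool_rot: [-0.0, -0.023, 1.0, 0.0]
contact_force: [-0.4, -0.2, 1.2]
gripper_width: -0.004
```

Run:
```python
from h import *
p,d,o=snap('wrist','w16'); print(o['eef_pos'],loc(o['eef_pos']),o['tool_rot'],o['t'],o['contact_force'],o['gripper_width'])
cv2.imwrite('pics/c16.png',cv2.resize(p[200:400,310:550,::-1],None,fx=3,fy=3,interpolation=2))
```

```text
[ 0.48598284 -0.1636273   0.01319507] [[ 6.19797632 -2.01066095]] [-3.27833199e-05 -2.28351315e-02  9.99739242e-01  5.41888930e-05] 33.05 [-0.40605854 -0.16446091  1.24718498] -0.004476347452690466
```

View pics/c16.png

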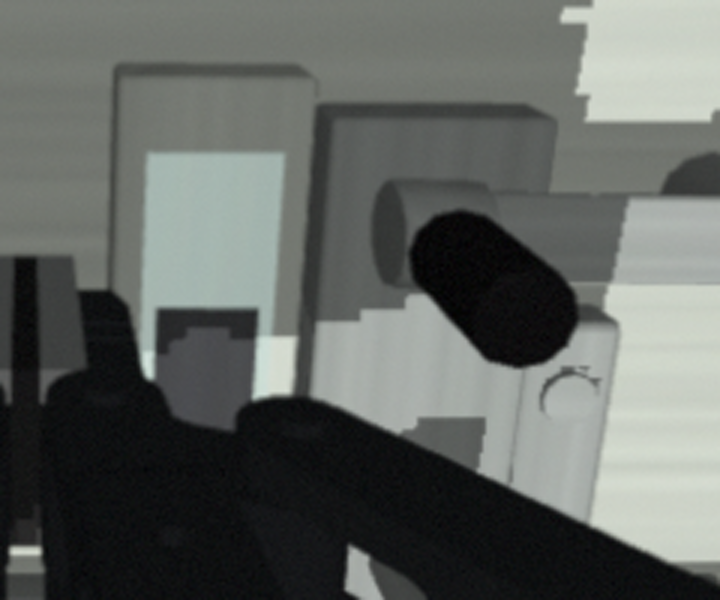

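>>> move_arm(
  increments="0 0 0.5 0 0 0 0; 0 0 0.5 0 0 0 0; 0 0 0.5 0 0 0 0; 0 0 0.5 0 0 0 0; 0 0 0.5 0 0 0 0; 0 0 0 0 0 0 0; 0 0 0 0 0 0 0; 0 0 0 0 0 0 0",
)

```text
t: 34.1
eef_pos: [0.486, -0.1613, 0.0132]
tool_rot: [0.0, -0.023, 1.0, -0.0]
contact_force: [-0.8, -2.1, 1.3]
gripper_width: -0.002
```

>>> move_arm(
  increments="0 0 0.5 0 0 0 0; 0 0 0.5 0 0 0 0; 0 0 0 0 0 0 0; 0 0.1 -3 0 0 0 0; 0 0.3 -6 5 0 0 0; 0 0 0 25 0 0 0; 0 -5 2 20 0 0 0; 0 -25 10 0 0 0 0",
)

```text
t: 35.1
eef_pos: [0.4586, -0.1578, 0.0648]
tool_rot: [0.002, -0.023, 1.0, -0.001]
contact_force: [0.5, 0.1, -0.7]
gripper_width: 0.0
```

Run:
```python
from h import *
p,d,o=snap('wrist','w17'); print(o['eef_pos'],loc(o['eef_pos']),o['tool_rot'],o['t'],o['contact_force'],o['gripper_width'])
print(wor(-49,25))
cv2.imwrite('pics/c17.png',cv2.resize(p[160:400,210:490,::-1],None,fx=2.5,fy=2.5,interpolation=2))
```

```text
[ 0.45859046 -0.15783272  0.06479198] [[-20.9031979    5.02112878]] [ 2.21227098e-03 -2.28197145e-02  9.99737013e-01 -5.20477261e-04] 35.1 [ 0.49197776  0.09889826 -0.69123827] 0.0004100467286291185
[ 0.42961588 -0.1391496 ]
```

View pics/c17.png

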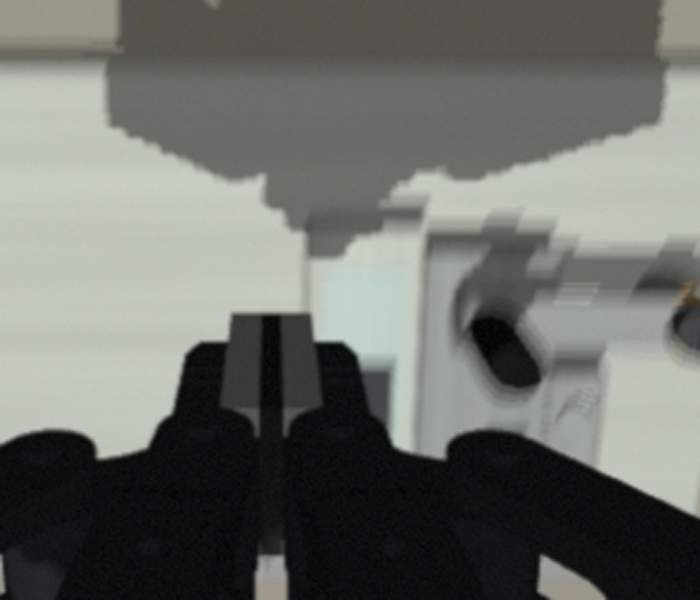

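>>> move_arm(
  increments="0 -14 8 0 0 0 0; 0 -13 9 0 0 0 0; 0 0 0 -10 0 0 0; 0 0 0 -20 0 0 0; 0 0 0 -15 0 0 0; 0 0 0 -5 0 0 0; 0 0 0 0 0 0 0; 0 0 0 0 0 0 0",
)

```text
t: 36.15
eef_pos: [0.4298, -0.1404, 0.0135]
tool_rot: [0.0, -0.023, 1.0, -0.0]
contact_force: [0.1, -0.3, 0.8]
gripper_width: 0.001
```

Run:
```python
from h import *
p,d,o=snap('wrist','w18'); print(o['eef_pos'],loc(o['eef_pos']),o['tool_rot'],o['t'],o['contact_force'],o['gripper_width'])
cv2.imwrite('pics/c18.png',cv2.resize(p[160:400,210:490,::-1],None,fx=2.5,fy=2.5,interpolation=2))
```

```text
[ 0.42976214 -0.14037542  0.01352503] [[-48.9095199  23.7688014]] [ 3.33509364e-04 -2.27258059e-02  9.99741677e-01 -7.85062279e-05] 36.15 [ 0.11632253 -0.33132441  0.8423372 ] 0.0009970858523329152
```

View pics/c18.png

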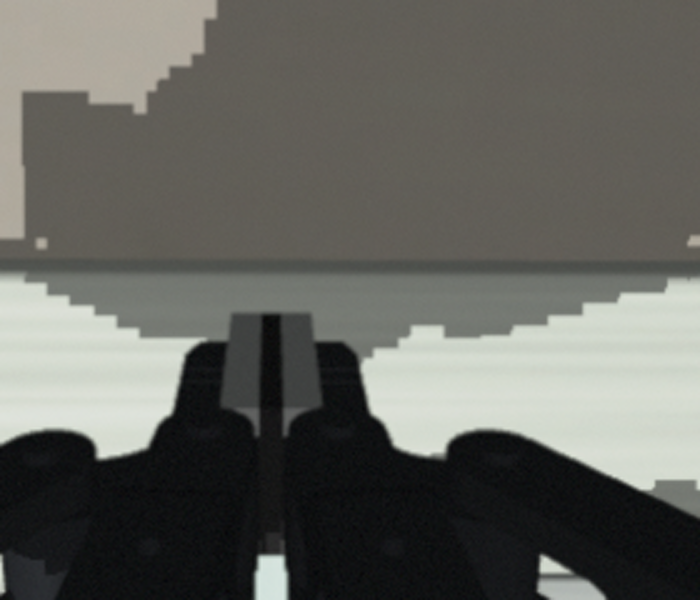

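>>> move_arm(
  increments="0 2 0.1 0 0 0 0; 0 2 0.1 0 0 0 0; 0 2 0.1 0 0 0 0; 0 1 0.05 0 0 0 0; 0 1 0.05 0 0 0 0; 0 1 0.05 0 0 0 0; 0 0.5 0 0 0 0 0; 0 0 0 0 0 0 0",
)

```text
t: 37.2
eef_pos: [0.4389, -0.1397, 0.0132]
tool_rot: [-0.0, -0.023, 1.0, 0.0]
contact_force: [-1.0, 0.4, 0.5]
gripper_width: 0.003
```

>>> move_arm(
  increments="0 0.5 0 0 0 0 0; 0 0.5 0 0 0 0 0; 0 0.5 0 0 0 0 0; 0 0.5 0 0 0 0 0; 0 0.5 0 0 0 0 0; 0 0 0 0 0 0 0; 0 0 0 0 0 0 0; 0 0 0 0 0 0 0",
)

```text
t: 38.2
eef_pos: [0.4415, -0.1397, 0.0132]
tool_rot: [0.0, -0.023, 1.0, -0.0]
contact_force: [-0.9, 0.1, -0.2]
gripper_width: -0.004
```

>>> move_arm(
  increments="0 0.5 0 0 0 0 0; 0 0.5 0 0 0 0 0; 0 0.5 0 0 0 0 0; 0 0.5 0 0 0 0 0; 0 0 0 0 0 0 0; 0 0 0 0 0 0 0; 0 0 0 0 0 0 0; 0 0 0 0 0 0 0",
)

```text
t: 39.2
eef_pos: [0.4429, -0.1397, 0.0131]
tool_rot: [-0.0, -0.023, 1.0, 0.0]
contact_force: [-3.6, -0.5, 1.5]
gripper_width: 0.002
```

>>> move_arm(
  increments="0 0.5 0 0 0 0 0; 0 0.5 0 0 0 0 0; 0 0 0 0 0 0 0; 0 0 0 0 0 0 0; 0 -4 -0.2 0 0 0 0; 0 -2 0 10 0 0 0; 0 0 0 20 0 0 0; 0 10 -5 25 0 0 0",
)

```text
t: 40.2
eef_pos: [0.4484, -0.1447, 0.0692]
tool_rot: [0.0, -0.023, 1.0, 0.0]
contact_force: [0.3, 0.1, -0.2]
gripper_width: 0.001
```

Run:
```python
from h import *
p,d,o=snap('wrist','w19'); print(o['eef_pos'],loc(o['eef_pos']),o['t'],o['contact_force'])
cv2.imwrite('pics/c19.png',cv2.resize(p[160:400,210:490,::-1],None,fx=2.5,fy=2.5,interpolation=2))
p,d,o=snap('scene','s19')
cv2.imwrite('pics/s19c.png',cv2.resize(p[260:420,220:460,::-1],None,fx=3,fy=3,interpolation=2))
```

```text
[ 0.4483608  -0.14470319  0.06921822] [[-30.52644532  18.60140063]] 40.2 [ 0.33987831  0.13811973 -0.22835669]
```

View pics/c19.png

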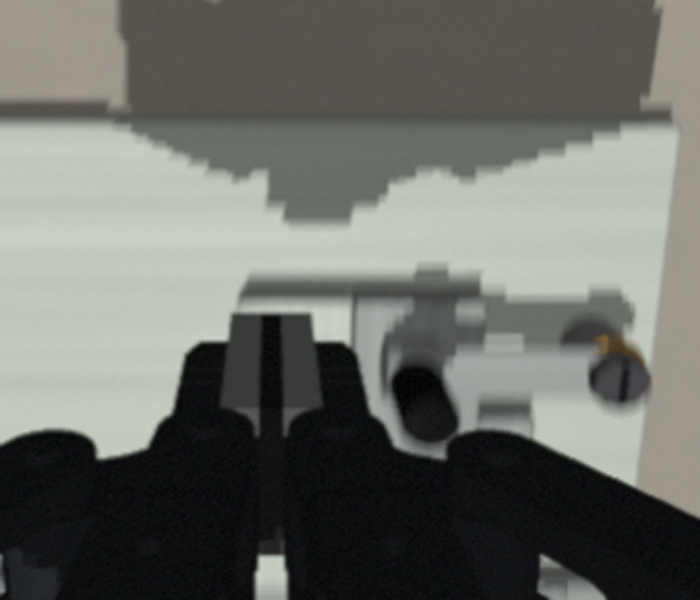

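View pics/s19c.png

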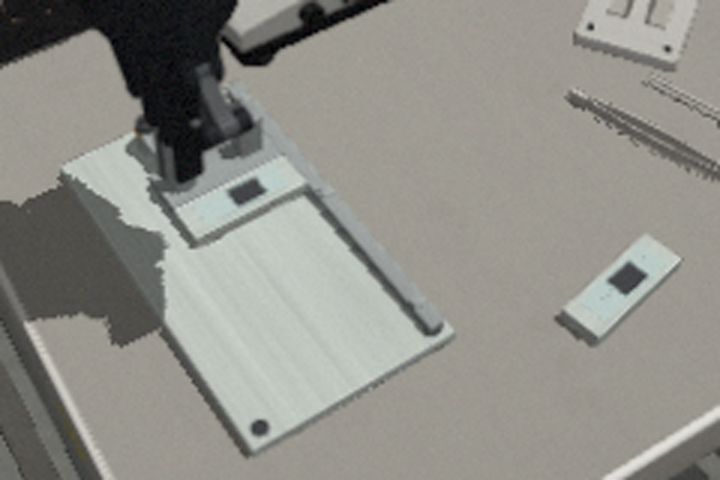

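>>> move_arm(
  increments="0 0 -10 30 0 0 0; 0.3 20 -20 20 0 0 0.04; 0.6 40 -30 0 0 0 0.04; 0.6 45 -30 0 0 0 0.04; 0.6 45 -30 0 0 0 0.05; 0.6 35 -20 -10 0 0 0; 0.6 13 -9 -30 0 0 0; 0.6 0 0 -20 0 0 0",
)

```text
t: 41.3
eef_pos: [0.6464, -0.294, 0.0561]
tool_rot: [-0.0, -0.108, 0.994, 0.0]
contact_force: [0.6, 0.4, -0.6]
gripper_width: 0.599
```

>>> move_arm(
  increments="0.6 0 0 -10 0 0 0; 0.6 0 0 -10 0 0 0; 0.6 0 0 0 0 0 0; 0.6 0 0 0 0 0 0; 0.6 0 0 0 0 0 0; 0.6 0 0 0 0 0 0; 0.6 0 0 0 0 0 0; 0.6 0 0 0 0 0 0",
)

```text
t: 42.3
eef_pos: [0.6464, -0.2939, 0.0382]
tool_rot: [0.0, -0.108, 0.994, 0.0]
contact_force: [-0.3, 0.9, 0.1]
gripper_width: 0.596
```

Run:
```python
from h import *
p,d,o=snap('wrist','w20'); print(o['eef_pos'],o['tool_rot'],o['t'],o['contact_force'])
```

```text
[ 0.64643091 -0.29393682  0.0382486 ] [ 1.84132418e-05 -1.07647443e-01  9.94189131e-01  1.15077694e-06] 42.3 [-0.34709937  0.86708175  0.14425133]
```

View pics/w20.png

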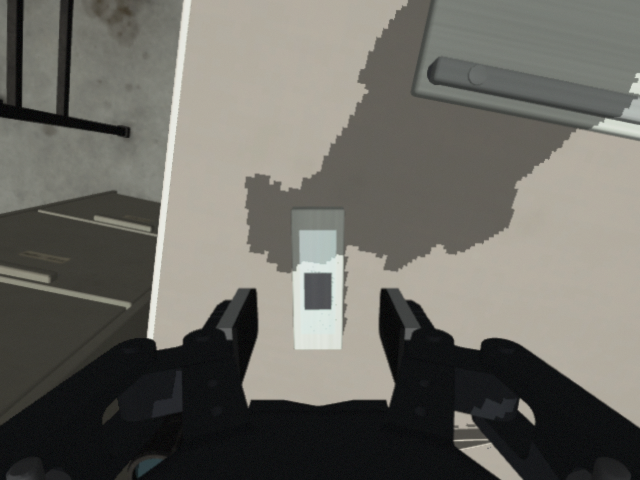

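Well centred. Descend, grip and lift.

>>> move_arm(
  increments="0.6 0 0 -15 0 0 0; 0.5 0 0 -12 0 0 0; 0.5 0 0 -7 0 0 0; 0.5 0 0 -3 0 0 0; 0.2 0 0 0 0 0 0; 0.2 0 0 0 0 0 0; 0.2 0 0 0 0 0 0; 0.2 0 0 0 0 0 0",
)

```text
t: 43.35
eef_pos: [0.6465, -0.2939, 0.0014]
tool_rot: [0.0, -0.108, 0.994, -0.0]
contact_force: [-0.3, 0.3, -1.4]
gripper_width: 0.293
```

Run:
```python
from h import *
print(wor(6,-26), bot.get_obs()['eef_pos'],bot.get_obs()['gripper_width'])
```

```text
[ 0.48687381 -0.1876009 ] [ 0.64648519 -0.2938955   0.00136502] 0.2925091290786077
```

>>> move_arm(
  increments="0.2 0 0 10 0 0 0; 0.2 0 0 25 0 0 0; 0.2 -20 13 20 0 0 -0.04; 0.2 -40 27 10 0 0 -0.04; 0.2 -40 27 0 0 0 -0.045; 0.2 -35 23 0 0 0 -0.045; 0.2 -20 13 -5 0 0 0; 0.2 -4.6 3.3 -10 0 0 0",
)

```text
t: 44.35
eef_pos: [0.4865, -0.187, 0.0519]
tool_rot: [0.001, -0.023, 1.0, 0.0]
contact_force: [0.5, -1.4, -0.4]
gripper_width: 0.293
```

>>> move_arm(
  increments="0.2 0 0 -15 0 0 0; 0.2 0 0 -12 0 0 0; 0.2 0 0 -6 0 0 0; 0.2 0 0 0 0 0 0; 0.2 0 0 0 0 0 0; 0.2 0 0 0 0 0 0; 0.2 0 0 0 0 0 0; 0.2 0 0 0 0 0 0",
)

```text
t: 45.35
eef_pos: [0.4869, -0.1876, 0.0184]
tool_rot: [0.0, -0.023, 1.0, -0.0]
contact_force: [-0.8, -0.1, -1.7]
gripper_width: 0.289
```

Run:
```python
from h import *
p,d,o=snap('wrist','w21'); print(o['eef_pos'],loc(o['eef_pos']),o['tool_rot'],o['t'],o['contact_force'])
```

```text
[ 0.48690547 -0.18762461  0.01838219] [[  6.03055211 -26.02511475]] [ 1.50463196e-04 -2.28361122e-02  9.99739211e-01 -1.11543738e-05] 45.35 [-0.79861695 -0.1188635  -1.65990984]
```

View pics/w21.png

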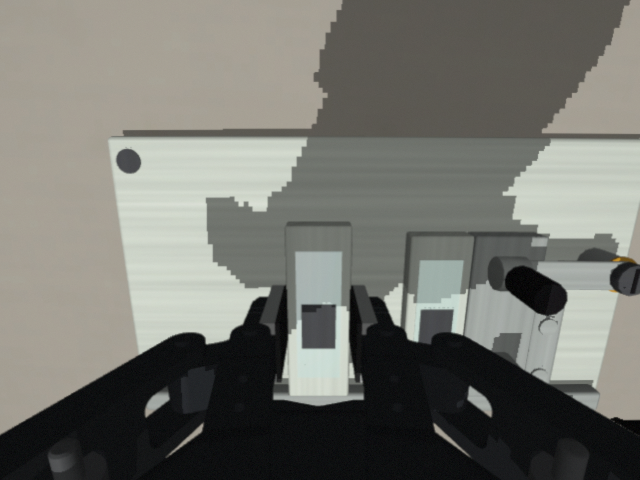

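>>> move_arm(
  increments="0.2 0 0 -4 0 0 0; 0.2 0 0 -2 0 0 0; 0.2 0 0 -1 0 0 0; 0.2 0 0 0 0 0 0; 0.38 0 0 0 0 0 0; 0.38 0 0 0 0 0 0; 0.38 0 0 12 0 0 0; 0.38 0 0 25 0 0 0",
)

```text
t: 46.4
eef_pos: [0.4862, -0.1875, 0.0486]
tool_rot: [-0.001, -0.023, 1.0, 0.0]
contact_force: [0.8, 0.3, 0.6]
gripper_width: 0.38
```

>>> move_arm(
  increments="0 0 0 5 0 0 0; 0 0.6 -12 0 0 0 0; 0 0.8 -16 0 0 0 0; 0 0.3 -7 0 0 0 0; 0 0 0 -15 0 0 0; 0 0 0 -16 0 0 0; 0 0 0 -9.5 0 0 0; 0 0 0 0 0 0 0",
)

```text
t: 47.4
eef_pos: [0.4879, -0.2221, 0.0116]
tool_rot: [-0.001, -0.023, 1.0, 0.0]
contact_force: [-1.3, -0.3, 0.7]
gripper_width: -0.002
```

>>> move_arm(
  increments="0 -0.2 4 0 0 0 0; 0 -0.2 4 0 0 0 0; 0 -0.2 4 0 0 0 0; 0 -0.2 4 0 0 0 0; 0 -0.2 4 0 0 0 0; 0 -0.1 3 0 0 0 0; 0 0 2 0 0 0 0; 0 0 0 0 0 0 0",
)

```text
t: 48.4
eef_pos: [0.4876, -0.1976, 0.0128]
tool_rot: [0.0, -0.023, 1.0, -0.0]
contact_force: [0.2, -1.6, 1.6]
gripper_width: -0.003
```

Run:
```python
from h import *
p,d,o=snap('wrist','w22'); print(o['eef_pos'],loc(o['eef_pos']),o['tool_rot'],o['t'],o['contact_force'])
```

```text
[ 0.48757812 -0.19761418  0.01279708] [[  6.24913117 -36.03492102]] [ 1.39673093e-04 -2.28571380e-02  9.99738731e-01 -3.70793561e-05] 48.4 [ 0.1505603  -1.56268341  1.5569447 ]
```

View pics/w22.png

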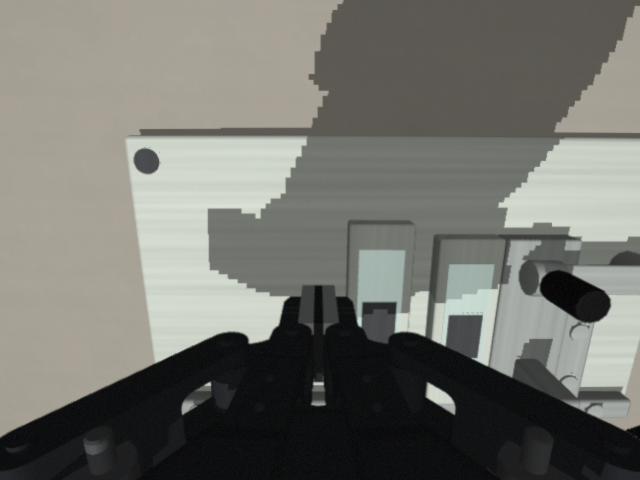

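>>> move_arm(
  increments="0 -0.1 2 0 0 0 0; 0 -0.1 2 0 0 0 0; 0 -0.1 2 0 0 0 0; 0 0 1.5 0 0 0 0; 0 0 1 0 0 0 0; 0 0 0.5 0 0 0 0; 0 0 0.5 0 0 0 0; 0 0 0 0 0 0 0",
)

```text
t: 49.45
eef_pos: [0.4871, -0.1881, 0.0127]
tool_rot: [0.0, -0.023, 1.0, 0.0]
contact_force: [-0.5, -1.6, 2.8]
gripper_width: -0.004
```

>>> move_arm(
  increments="0 0 0.5 0 0 0 0; 0 0 0.5 0 0 0 0; 0 0 0.5 0 0 0 0; 0 0 0.5 0 0 0 0; 0 0 0 0 0 0 0; 0 0 0 0 0 0 0; 0 0 0 0 0 0 0; 0 0 0 0 0 0 0",
)

```text
t: 50.45
eef_pos: [0.4871, -0.1872, 0.0128]
tool_rot: [0.0, -0.022, 1.0, -0.001]
contact_force: [-0.3, -4.6, 1.6]
gripper_width: -0.001
```

Run:
```python
from h import *
p,d,o=snap('wrist','w23'); print(o['eef_pos'],loc(o['eef_pos']),o['tool_rot'],o['t'],o['contact_force'])
cv2.imwrite('pics/c23.png',cv2.resize(p[200:400,310:590,::-1],None,fx=2.8,fy=2.8,interpolation=2))
```

```text
[ 0.48714377 -0.18718861  0.01280331] [[  6.28839069 -25.60038605]] [ 2.33925315e-04 -2.24142625e-02  9.99748538e-01 -6.38585951e-04] 50.45 [-0.27847642 -4.62110728  1.64045772]
```

View pics/c23.png

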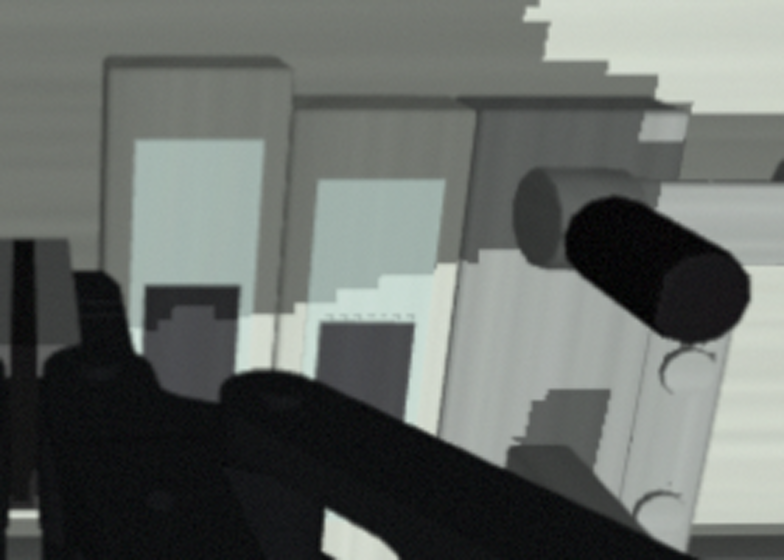

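Run:
```python
from h import *
print(wor(-49,-1),wor(6.3,-34.6))
```

```text
[ 0.43079587 -0.16512281] [ 0.48756381 -0.19617843]
```

>>> move_arm(
  increments="0 0 0.4 0 0 0 0; 0 0 0 0 0 0 0; 0 0.1 -4 0 0 0 0; 0 0.3 -6 5 0 0 0; 0 0 0 25 0 0 0; 0 -10 4 10 0 0 0; 0 -20 10 0 0 0 0; 0 -15 12 0 0 0 0",
)

```text
t: 51.5
eef_pos: [0.4408, -0.169, 0.0527]
tool_rot: [-0.0, -0.023, 1.0, 0.0]
contact_force: [-0.2, 0.1, 0.2]
gripper_width: 0.001
```

Run:
```python
from h import *
o=bot.get_obs(); print(o['eef_pos'],loc(o['eef_pos']))
```

```text
[ 0.44076632 -0.16895957  0.05265279] [[-39.21395928  -5.2853151 ]]
```

>>> move_arm(
  increments="0 -9 3 0 0 0 0; 0 0 0 -10 0 0 0; 0 0 0 -20 0 0 0; 0 0 0 -7 0 0 0; 0 0 0 -2.5 0 0 0; 0 0 0 0 0 0 0; 0 0 0 0 0 0 0; 0 0 0 0 0 0 0",
)

```text
t: 52.5
eef_pos: [0.4338, -0.1668, 0.0136]
tool_rot: [0.0, -0.023, 1.0, -0.0]
contact_force: [0.5, -0.1, -0.2]
gripper_width: 0.001
```

Run:
```python
from h import *
o=bot.get_obs(); print(o['eef_pos'],loc(o['eef_pos']),o['contact_force'])
```

```text
[ 0.43381356 -0.16677003  0.01355547] [[-46.06017915  -2.78248769]] [ 0.54938088 -0.07764903 -0.15784198]
```

>>> move_arm(
  increments="0 1 1.5 0 0 0 0; 0 2 0.1 0 0 0 0; 0 2 0.1 0 0 0 0; 0 1.5 0.1 0 0 0 0; 0 1 0.05 0 0 0 0; 0 1 0 0 0 0 0; 0 0.5 0 0 0 0 0; 0 0 0 0 0 0 0",
)

```text
t: 53.5
eef_pos: [0.4427, -0.1649, 0.0132]
tool_rot: [0.0, -0.023, 1.0, -0.0]
contact_force: [0.9, -0.7, -0.7]
gripper_width: 0.001
```

>>> move_arm(
  increments="0 0.5 0 0 0 0 0; 0 0.5 0 0 0 0 0; 0 0.5 0 0 0 0 0; 0 0.5 0 0 0 0 0; 0 0 0 0 0 0 0; 0 0 0 0 0 0 0; 0 0 0 0 0 0 0; 0 0 0 0 0 0 0",
)

```text
t: 54.5
eef_pos: [0.444, -0.1649, 0.0131]
tool_rot: [-0.0, -0.023, 1.0, 0.0]
contact_force: [-5.0, -0.2, 2.4]
gripper_width: 0.001
```

Run:
```python
from h import *
o=bot.get_obs(); print(o['eef_pos'],loc(o['eef_pos']),o['contact_force'])
```

```text
[ 0.4439619  -0.16488681  0.0131091 ] [[-35.8368344   -1.36178345]] [-5.0197828  -0.22676585  2.40231426]
```

>>> move_arm(
  increments="0 0.5 0 0 0 0 0; 0 0 0 0 0 0 0; 0 0 0 0 0 0 0; 0 -4 -0.2 0 0 0 0; 0 -3 0 10 0 0 0; 0 -2 0 30 0 0 0; 0.4 0 5 40 0 0 0; 0.4 0 5 20 0 0 0",
)

```text
t: 55.5
eef_pos: [0.4375, -0.1553, 0.1158]
tool_rot: [0.002, -0.023, 1.0, -0.0]
contact_force: [1.5, -0.3, -0.2]
gripper_width: 0.394
```

>>> move_arm(
  increments="0.4 0 0 0 0 0 0; 0.4 0 0 0 0 0 0; 0.4 0 0 0 0 0 0; 0.4 0 0 0 0 0 0; 0.4 0 0 0 0 0 0; 0.4 0 0 0 0 0 0; 0.4 0 0 0 0 0 0; 0.4 0 0 0 0 0 0",
)

```text
t: 56.5
eef_pos: [0.436, -0.1551, 0.1132]
tool_rot: [-0.0, -0.023, 1.0, -0.0]
contact_force: [0.4, -0.1, -0.2]
gripper_width: 0.405
```

Run:
```python
from h import *
p,d,o=snap('wrist','w24'); print(o['eef_pos'],loc(o['eef_pos']),o['t'],o['contact_force'])
cv2.imwrite('pics/c24.png',cv2.resize(p[200:400,200:440,::-1],None,fx=3,fy=3,interpolation=2))
p,d,o=snap('top','t24')
```

```text
[ 0.43602189 -0.15509938  0.11320914] [[-43.32445999   8.77591449]] 56.5 [ 0.36185363 -0.09483322 -0.24245458]
```

View pics/c24.png

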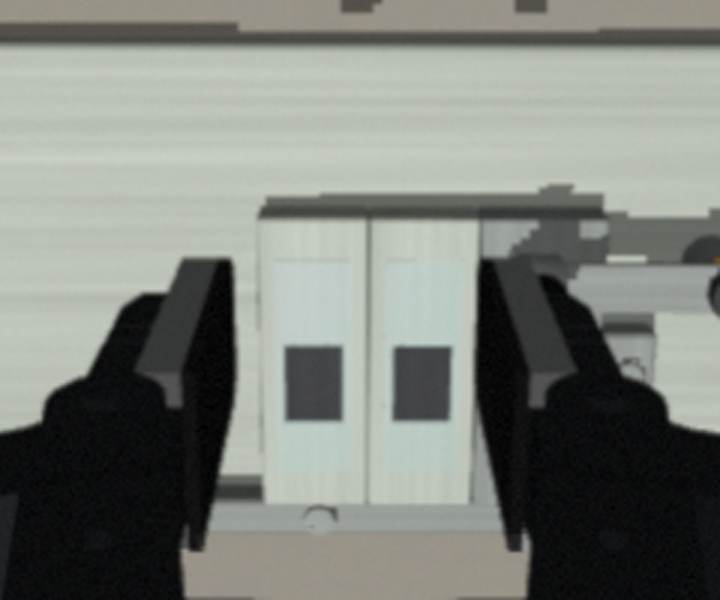

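The row is even, and the near and far ends line up in the crop (seam at about (368,350)). Next, the clip: pinch the knob and swing it back.

Run:
```python
from h import *
f=lambda q:wor(-12-45*np.sin(q),95-45*np.cos(q))
q=np.linspace(0,1.2,15)
print(f(0),f(1.2))
for a,b in zip(q[:-1],q[1:]): print(((f(b)-f(a))*1000).round(1))
```

```text
[ 0.46544314 -0.11249613] [ 0.42224235 -0.0857353 ]
[-3.9 -0. ]
[-3.8  0.3]
[-3.8  0.6]
[-3.7  1. ]
[-3.6  1.3]
[-3.5  1.6]
[-3.4  1.9]
[-3.2  2.2]
[-3.   2.4]
[-2.8  2.7]
[-2.5  2.9]
[-2.3  3.1]
[-2.   3.3]
[-1.7  3.5]
```

>>> move_arm(
  increments="0.4 5 10 0 0 0 0; 0.4 12 16 -5 0 0 0; 0.4 10 13 -10 0 0 0; 0.4 2.4 3.6 -8 0 0 0; 0.4 0 0 0 0 0 0; 0.4 0 0 0 0 0 0; 0.4 0 0 0 0 0 0; 0.4 0 0 0 0 0 0",
)

```text
t: 57.6
eef_pos: [0.4654, -0.1128, 0.0905]
tool_rot: [0.0, -0.023, 1.0, -0.0]
contact_force: [-0.5, -0.2, -0.2]
gripper_width: 0.405
```

Run:
```python
from h import *
p,d,o=snap('wrist','w25'); print(o['eef_pos'],loc(o['eef_pos']),o['t'],o['contact_force'])
cv2.imwrite('pics/c25.png',cv2.resize(p[160:400,210:450,::-1],None,fx=2.5,fy=2.5,interpolation=2))
```

```text
[ 0.46543498 -0.11282782  0.09046613] [[-12.02320773  49.6690287 ]] 57.6 [-0.47768504 -0.21177677 -0.20310543]
```

View pics/c25.png

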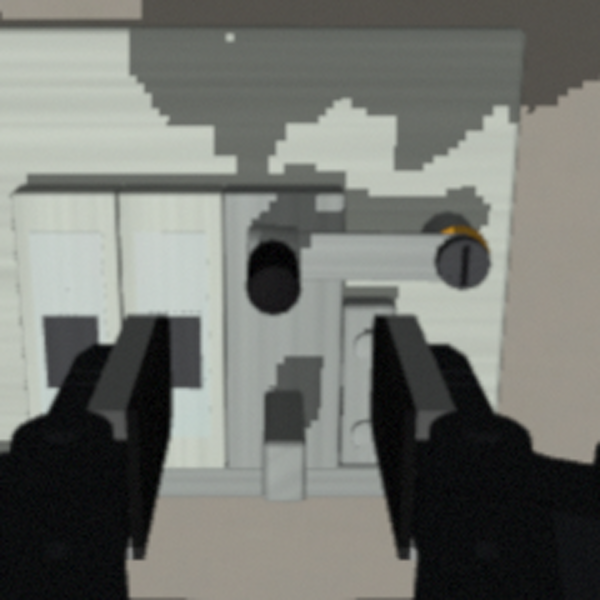

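>>> move_arm(
  increments="0.4 0 0.2 -15 0 0 0; 0.4 0 0 -15 0 0 0; 0.35 0 0 -12 0 0 0; 0.35 0 0 -6.5 0 0 0; 0.3 0 0 0 0 0 0; 0.1 0 0 0 0 0 0; 0.05 0 0 0 0 0 0; 0.05 0 0 0 0 0 0",
  newtons=30,
)

```text
t: 58.65
eef_pos: [0.4656, -0.1123, 0.042]
tool_rot: [0.0, -0.023, 1.0, -0.0]
contact_force: [0.5, -0.0, -0.1]
gripper_width: 0.117
```

>>> move_arm(
  increments="0.05 -3.9 0 0 0 0 0; 0.05 -3.8 0.3 0 0 0 0; 0.05 -3.8 0.6 0 0 0 0; 0.05 -3.7 1 0 0 0 0; 0.05 -3.6 1.3 0 0 0 0; 0.05 -3.5 1.6 0 0 0 0; 0.05 -3.4 1.9 0 0 0 0; 0.05 0 0 0 0 0 0",
)

```text
t: 59.65
eef_pos: [0.4378, -0.1061, 0.0414]
tool_rot: [-0.001, -0.022, 1.0, -0.0]
contact_force: [-2.8, -5.1, -0.4]
gripper_width: 0.117
```

>>> move_arm(
  increments="0.05 -3.2 2.2 0 0 0 0; 0.05 -3 2.4 0 0 0 0; 0.05 -2.8 2.7 0 0 0 0; 0.05 -2.5 2.9 0 0 0 0; 0.05 -2.3 3.1 0 0 0 0; 0.05 -2 3.3 0 0 0 0; 0.05 -1.7 3.5 0 0 0 0; 0.05 0 0 0 0 0 0",
)

```text
t: 60.65
eef_pos: [0.4176, -0.087, 0.041]
tool_rot: [-0.004, -0.021, 1.0, -0.0]
contact_force: [-7.1, -8.4, 5.1]
gripper_width: 0.119
```

>>> move_arm(
  increments="0.2 0 0 0 0 0 0; 0.35 0 0 0 0 0 0; 0.35 0 0 0 0 0 0; 0.35 0 0 10 0 0 0; 0.35 0 0 20 0 0 0; 0.35 0 0 15 0 0 0; 0.35 0 0 0 0 0 0; 0.35 0 0 0 0 0 0",
)

```text
t: 61.65
eef_pos: [0.4221, -0.0853, 0.0866]
tool_rot: [-0.0, -0.023, 1.0, 0.0]
contact_force: [-0.2, -0.4, -0.8]
gripper_width: 0.346
```

Run:
```python
from h import *
p,d,o=snap('wrist','w26'); print(o['eef_pos'],loc(o['eef_pos']),o['t'],o['contact_force'],wor(34,53))
```

```text
[ 0.42208167 -0.085267    0.08656706] [[-54.08101275  79.16901137]] 61.65 [-0.23418632 -0.35523482 -0.78411761] [ 0.51125959 -0.10741154]
```

View pics/w26.png

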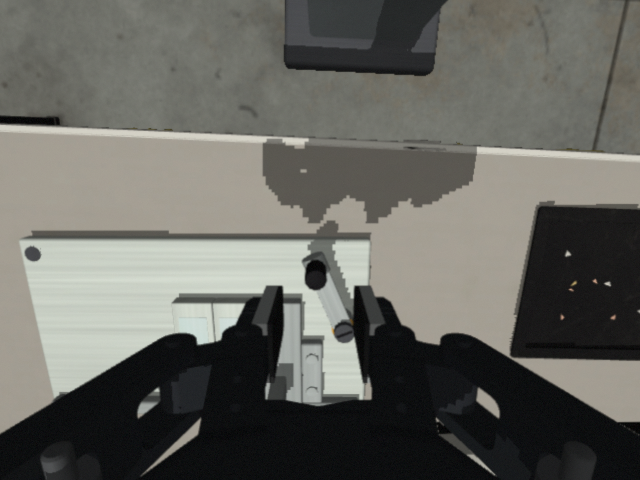

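>>> move_arm(
  increments="0.35 10 -2 5 0 0 0; 0.35 25 -6 5 0 0 0; 0.35 30 -8 0 0 0 0; 0.35 20 -5 0 0 0 0; 0.35 4.2 -1.1 0 0 0 0; 0.35 0 0 0 0 0 0; 0.35 0 0 0 0 0 0; 0.35 0 0 0 0 0 0",
)

```text
t: 62.7
eef_pos: [0.5108, -0.1074, 0.0967]
tool_rot: [-0.0, -0.023, 1.0, 0.0]
contact_force: [-0.4, 0.2, 0.1]
gripper_width: 0.346
```

Run:
```python
from h import *
p,d,o=snap('wrist','w27'); print(o['eef_pos'],loc(o['eef_pos']),o['t'],o['contact_force'])
cv2.imwrite('pics/c27.png',cv2.resize(p[160:400,180:460,::-1],None,fx=2.5,fy=2.5,interpolation=2))
```

```text
[ 0.51077907 -0.10735687  0.09671896] [[33.5224488  53.07642504]] 62.7 [-0.42588608  0.18615168  0.12165948]
```

View pics/c27.png

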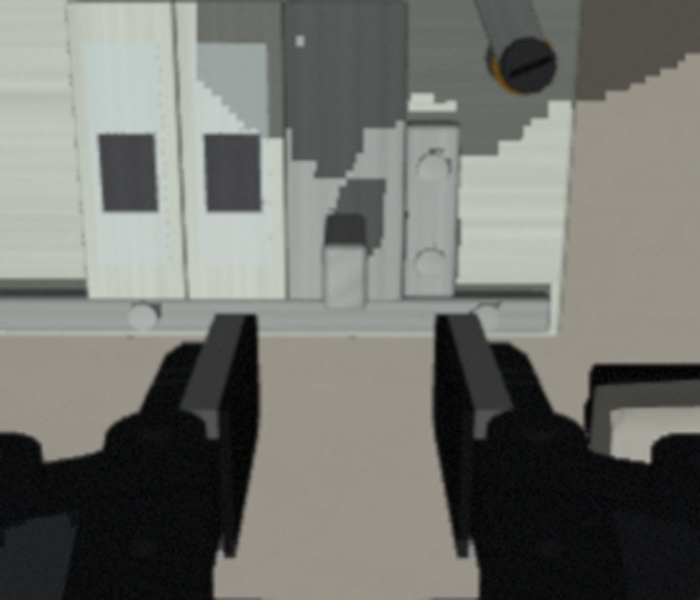

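Run:
```python
from h import *
p,d,e,r=load('w27')
cv2.imwrite('pics/c28.png',cv2.resize(p[155:290,200:350,::-1],None,fx=5,fy=4.4,interpolation=2))
```

```text
(no output)
```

View pics/c28.png

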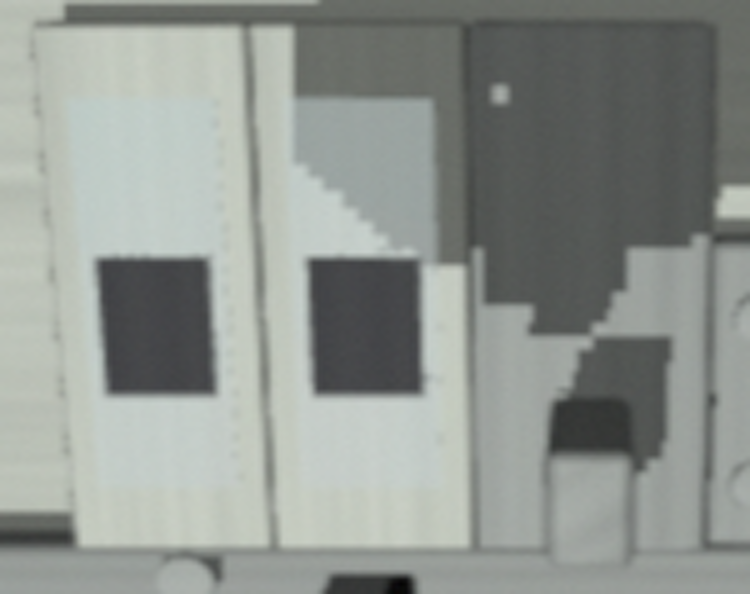

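>>> move_arm(
  increments="0.35 0 0 -20 0 0 0; 0.35 0 0 -20 0 0 0; 0.35 0 0 -15 0 0 0; 0.35 0 0 -8 0 0 0; 0.35 0 0 -4.5 0 0 0; 0.35 0 0 0 0 0 0; 0.35 0 0 0 0 0 0; 0.35 0 0 0 0 0 0",
)

```text
t: 63.75
eef_pos: [0.5117, -0.1076, 0.0296]
tool_rot: [0.0, -0.023, 1.0, -0.0]
contact_force: [0.4, 0.1, 0.2]
gripper_width: 0.353
```

>>> move_arm(
  increments="0.25 0 0 0 0 0 0; 0.18 0 0 0 0 0 0; 0.13 0 0 0 0 0 0; 0.08 0 0 0 0 0 0; 0.03 0 0 0 0 0 0; 0 0 0 0 0 0 0; 0 0 0 0 0 0 0; 0 0 0 0 0 0 0",
  newtons=35,
)

```text
t: 64.75
eef_pos: [0.5114, -0.1077, 0.0293]
tool_rot: [0.0, -0.023, 1.0, -0.0]
contact_force: [-1.9, -0.3, 5.8]
gripper_width: 0.108
```

>>> move_arm(
  increments="0 0 0 2 0 0 0; 0 0 0 3 0 0 0; 0 0 0 4 0 0 0; 0 0 0 5 0 0 0; 0 0 0 8 0 0 0; 0 0 0 12 0 0 0; 0 0 0 15 0 0 0; 0 0 0 5 0 0 0",
)

```text
t: 65.75
eef_pos: [0.5122, -0.1077, 0.0847]
tool_rot: [0.001, -0.023, 1.0, -0.0]
contact_force: [0.5, -0.6, -1.9]
gripper_width: 0.108
```

Run:
```python
from h import *
p,d,o=snap('wrist','w29'); print(o['eef_pos'],loc(o['eef_pos']),o['t'],o['contact_force'],o['gripper_width'])
p,d,o=snap('scene','s29')
cv2.imwrite('pics/s29c.png',cv2.resize(p[200:420,160:420,::-1],None,fx=2.7,fy=2.7,interpolation=2))
```

```text
[ 0.51224494 -0.10768044  0.08471871] [[34.97212841 52.68665573]] 65.75 [ 0.51539361 -0.63234035 -1.89134625] 0.10836567117922616
```

View pics/w29.png

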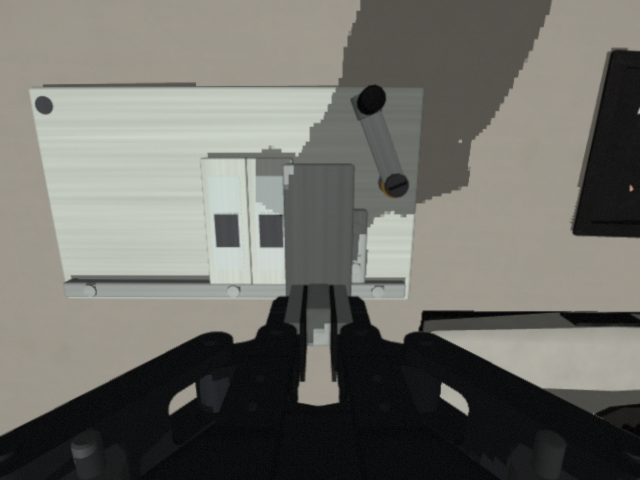

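View pics/s29c.png

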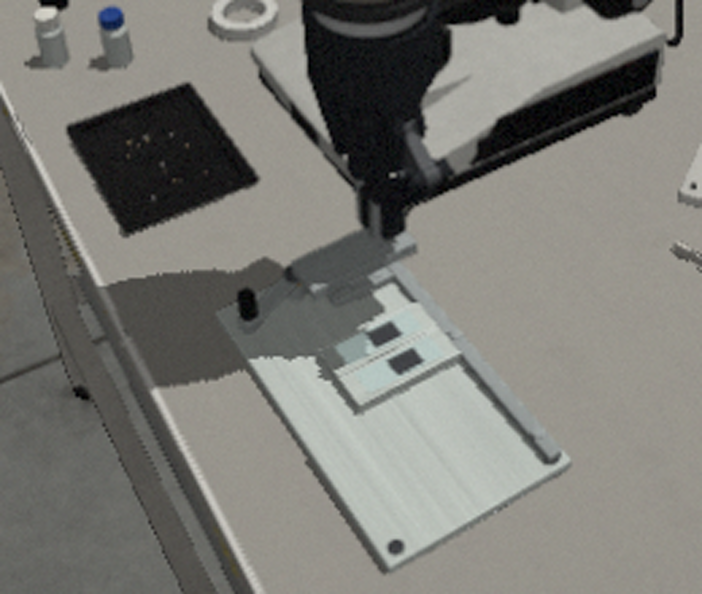

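>>> move_arm(
  increments="0 -5 0 15 0 0 0; 0 -20 10 10 0 0 0; 0 -20 20 0 0 0 0.01; 0 -10 40 0 0 0 0.01; 0 -5 45 0 0 0 0.0116; 0 0 45 0 0 0 0; 0 0 35 -5 0 0 0; 0 4 15 -15 0 0 0",
)

```text
t: 66.85
eef_pos: [0.4555, 0.105, 0.089]
tool_rot: [0.001, -0.04, 0.999, 0.001]
contact_force: [0.0, 0.2, -1.6]
gripper_width: 0.105
```

>>> move_arm(
  increments="0 0 0 -20 0 0 0; 0 0 0 -15 0 0 0; 0 0 0 -10 0 0 0; 0 0 0 0 0 0 0; 0 0 0 0 0 0 0; 0 0 0 0 0 0 0; 0 0 0 0 0 0 0; 0 0 0 0 0 0 0",
)

```text
t: 67.85
eef_pos: [0.4555, 0.1025, 0.0434]
tool_rot: [0.0, -0.039, 0.999, 0.0]
contact_force: [0.1, -0.2, -1.3]
gripper_width: 0.106
```

Run:
```python
from h import *
p,d,o=snap('wrist','w30'); print(o['eef_pos'],o['tool_rot'],o['t'],o['contact_force'],o['gripper_width'])
```

```text
[0.45552827 0.10248852 0.04339517] [ 1.59965711e-04 -3.86449459e-02  9.99252988e-01  9.40244479e-05] 67.85 [ 0.06669403 -0.1650195  -1.27281543] 0.1062680447699842
```

View pics/w30.png

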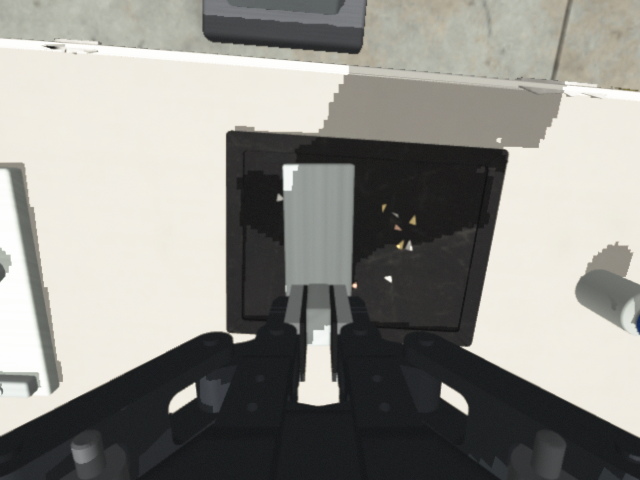

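>>> move_arm(
  increments="0 0.5 0 -8 0 0 0; 0 0 0 -6 0 0 0; 0 0 0 -3 0 0 0; 0 0 0 -2 0 0 0; 0 0 0 -1 0 0 0; 0 0 0 0 0 0 0; 0 0 0 0 0 0 0; 0 0 0 0 0 0 0",
)

```text
t: 68.9
eef_pos: [0.456, 0.1024, 0.0233]
tool_rot: [0.0, -0.039, 0.999, 0.0]
contact_force: [-0.5, -0.2, -1.3]
gripper_width: 0.107
```

>>> move_arm(
  increments="0 0 0 -0.5 0 0 0; 0 0 0 -0.5 0 0 0; 0 0 0 -0.3 0 0 0; 0 0 0 0 0 0 0; 0 0 0 0 0 0 0; 0 0 0 0 0 0 0; 0 0 0 0 0 0 0; 0 0 0 0 0 0 0",
)

```text
t: 69.9
eef_pos: [0.456, 0.1024, 0.0225]
tool_rot: [0.0, -0.039, 0.999, 0.0]
contact_force: [-2.1, -0.1, 7.8]
gripper_width: 0.109
```

Touched down. Release and withdraw.

>>> move_arm(
  increments="0 0 0 0.5 0 0 0; 0.2 0 0 0 0 0 0; 0.35 0 0 0 0 0 0; 0.4 0 0 0 0 0 0; 0.4 0 0 10 0 0 0; 0.4 0 0 25 0 0 0; 0.4 -10 0 30 0 0 0; 0.4 -25 0 35 0 0 0",
)

```text
t: 70.9
eef_pos: [0.4214, 0.1024, 0.1238]
tool_rot: [0.0, -0.038, 0.999, -0.0]
contact_force: [-0.2, 0.3, 0.0]
gripper_width: 0.4
```

>>> move_arm(
  increments="0.4 0 -20 20 0 0 0; 0.4 0 -30 20 0 0 0; 0.4 0 -40 0 0 0 0; 0.4 0 -40 0 0 0 0; 0.4 0 -30 0 0 0 0; 0.4 0 0 0 0 0 0; 0.4 0 0 0 0 0 0; 0.4 0 0 0 0 0 0",
)

```text
t: 71.9
eef_pos: [0.421, -0.0565, 0.1625]
tool_rot: [-0.0, -0.04, 0.999, 0.0]
contact_force: [0.3, -0.2, -0.5]
gripper_width: 0.405
```

Run:
```python
from h import *
p,d,o=snap('wrist','w31'); print(o['eef_pos'],o['tool_rot'],o['t'],o['contact_force'],o['gripper_width'])
p,d,o=snap('scene','s31'); p,d,o=snap('top','t31')
```

```text
[ 0.4209549  -0.05653138  0.16248127] [-2.83426734e-05 -3.95627121e-02  9.99217074e-01  1.74271069e-04] 71.9 [ 0.32528173 -0.17733872 -0.54955816] 0.40508698430490164
```

View pics/w31.png

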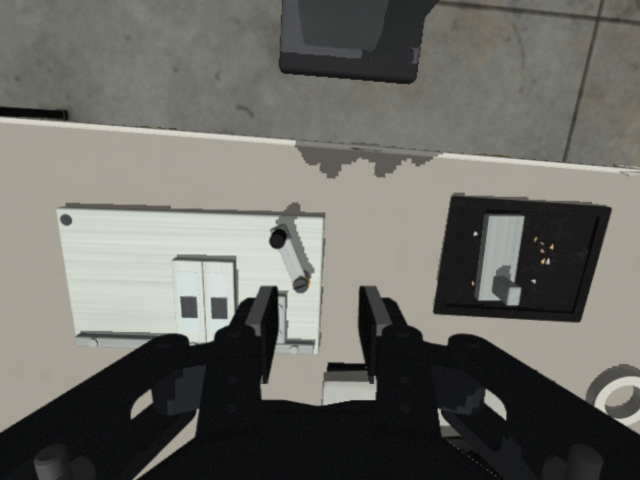

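View pics/s31.png

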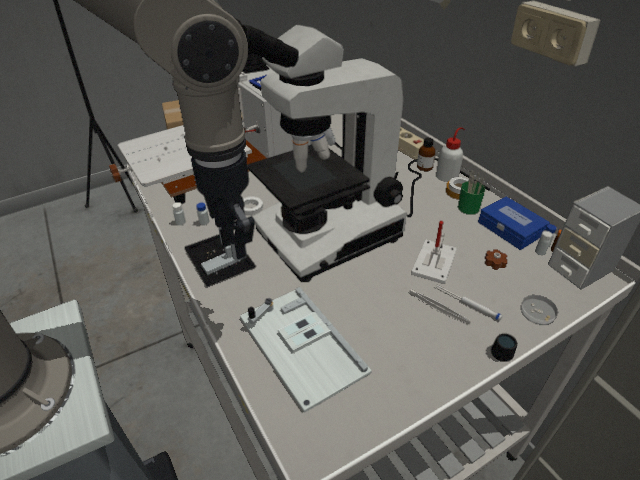

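>>> move_arm(
  increments="0.4 3 -20 0 0 0 -0.031; 0.4 4 -30 0 0 0 0; 0.4 4 -30 -20 0 0 0; 0.4 4 -15 -20 0 0 0; 0.4 0 0 0 0 0 0; 0.4 0 0 0 0 0 0; 0.4 0 0 0 0 0 0; 0.4 0 0 0 0 0 0",
)

```text
t: 73.05
eef_pos: [0.4363, -0.1521, 0.1229]
tool_rot: [0.001, -0.024, 1.0, 0.0]
contact_force: [0.4, 0.8, 0.3]
gripper_width: 0.398
```

Run:
```python
from h import *
p,d,o=snap('wrist','w32'); print(o['eef_pos'],o['tool_rot'],o['t'])
cv2.imwrite('pics/c32.png',cv2.resize(p[210:360,235:375,::-1],None,fx=5,fy=4,interpolation=2))
cv2.imwrite('pics/c32b.png',cv2.resize(p[160:400,180:480,::-1],None,fx=2.5,fy=2.5,interpolation=2))
```

```text
[ 0.43631058 -0.15206091  0.12294493] [ 5.56522651e-04 -2.36446679e-02  9.99720260e-01  1.47521631e-04] 73.05
```

View pics/c32.png

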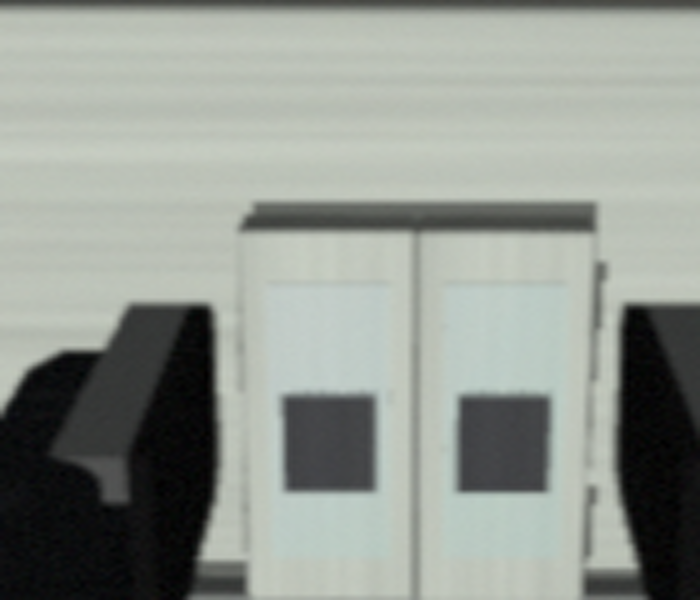

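View pics/c32b.png

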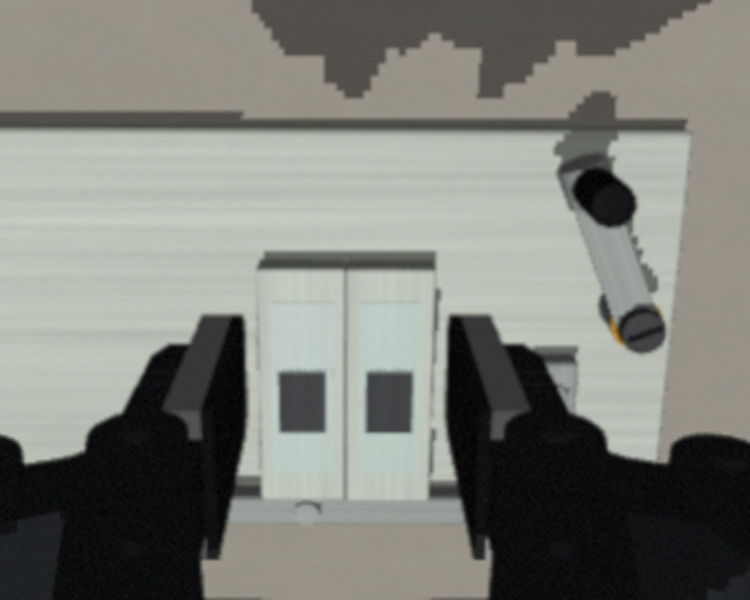

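Run:
```python
from h import *
np.set_printoptions(precision=1,suppress=True)
p,d,e,r=load('w32')
f=lambda x,y:(180+(x+.5)/2.5-.5,160+(y+.5)/2.5-.5)
for n,x,y,z in [('nearL',258,268,.02),('nearM',346,268,.02),('nearR',435,268,.02),('farL',262,498,.02),('farM',347,499,.02),('farR',430,499,.02),('knob',607,204,.053),('pivot',642,329,.034),('stop',535,352,.018)]: print(n,loc(onz('wrist',[f(x,y)],z,e,r))[0])
p,d,e,r=load('w31')
print('gauge',onz('wrist',[(488,215),(524,216),(475,300)],.013,e,r)*1000)
a,b=cv2.imread('pics/top0.png'),cv2.imread('pics/t31.png')
cv2.imwrite('pics/tcmp.png',np.hstack([cv2.resize(x[240:340,190:440],None,fx=1.6*2/2,fy=1.6) for x in (a,b)]))
```

```text
nearL [-26.2 -13.1]
nearM [-26.3  12.2]
nearR [-26.3  37.8]
farL [ 49.  -13.7]
farM [49.2 12.7]
farR [49.2 38.4]
knob [-54.1  76. ]
pivot [-13.4  94.2]
stop [ 0.7 68.6]
gauge [[397.   82.7  13. ]
 [395.4 112.8  13. ]
 [472.8  86.6  13. ]]
```

View pics/tcmp.png

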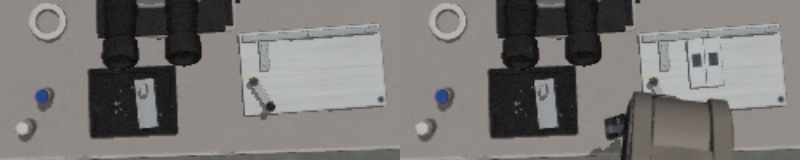

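>>> move_arm(
  increments="0.4 0 0 20 0 0 0; 0.4 0 0 30 0 0 0; 0.4 0 0 20 0 0 0; 0.4 0 0 0 0 0 0; 0.4 0 0 0 0 0 0; 0.4 0 0 0 0 0 0; 0.4 0 0 0 0 0 0; 0.4 0 0 0 0 0 0",
)

```text
t: 74.1
eef_pos: [0.4357, -0.1526, 0.1921]
tool_rot: [-0.0, -0.023, 1.0, -0.0]
contact_force: [-0.4, 0.3, 0.9]
gripper_width: 0.401
```

Run:
```python
from h import *
p,d,o=snap('wrist','w33'); print(o['eef_pos'],o['t'])
```

```text
[ 0.43572463 -0.15259838  0.19207425] 74.1
```

View pics/w33.png

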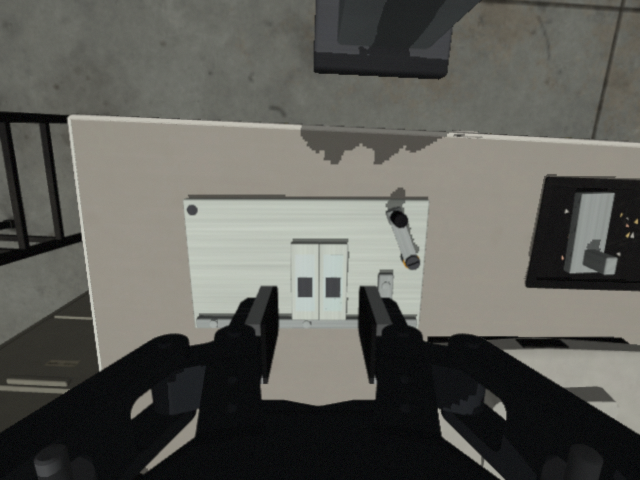

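```bash
python3 -c "
from station import bot
print(bot.hand_in())"
```

```text
the job is handed in; nothing more can be done
None
```

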